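# Clip and clamp a ski scraper for sharpening

### The job

Get the orange scraper ready for sharpening: take it out of the slotted rack and push it, bar end first, into the open bench clamp until it clicks fully home under the yellow spring clips. Then squeeze the clamp's two red handles together until the resistance peaks and gives and the clamp stays locked on the scraper, and let go. Leave the white scraper and everything else where it is.

Things in the scene. Friction and masses are not known exactly. Their poses are not given: they have to be found in the camera images.
- orange_mid (a point): Centre (half-way up) of the orange scraper, an upright plate 100 mm long (x), 90 mm high (z), about 110 g: lower 30 mm a black grip bar 14 mm thick (y) with half-round underside, upper 60 mm an orange blade 8 mm thick centred on it (topmost 4 mm: 4 mm thick). Same when turned half round. Starts upright in either slot of the rack, underside 8 mm above the bench; lifts straight out
- orange_foot (a point): Middle of the underside of the orange scraper's bar, 45 mm below its centre; axes as the scraper's
- white_mid (a point): Centre of the white scraper (blue bar), same shape and size, in the rack's other slot; a bystander
- rack: Fixed black plastic rack, 130 mm (x) by 134 mm (y), 38 mm high, origin at the centre of its underside; two slots 16 mm wide and 30 mm deep run along its x axis at y = +40 and -40 mm, slot floor 8 mm above the bench
- seat (a point): Where the scraper's foot must end: centre of the floor of the fixed bench clamp's bed, 125 mm up. The bed slopes: x points 30 degrees upwards, away from the handles and robot; y is level; z is square to the bed, leaning 30 degrees from vertical towards the robot. Scraper goes in along -z, length along x, thickness along y. 10 mm high lips bound its ends, 6 mm of slack each way. Bed 116 mm wide
- clips (a point): Midpoint of the yellow spring clips, 36 mm above the seat along its z, axes as the seat's. Two pairs of round noses (10 mm thick, 24 mm long) face each other across y, 10 mm apart, at x = +-35 mm. The 14 mm bar is pushed through them with 5 to 10 N, from 36 mm above the bed; the force drops as its shoulders pass, 1 or 2 mm off the bed. Clip posts (y = +-49 mm) rise 7 mm above this point
- hinge (a point): Axis of the nutcracker-like pair of steel levers, 70 mm along x from the seat and 18 mm above the bed, axes as the seat's; the levers turn about z, in the plane of the bed. Their rubber jaws (30 mm long, level with the seat, reaching 26 mm above the bed) stand 24 mm apart when open
- grip_left (a point): Centre of the left red handle grip (seat's +y side): round bar 16 mm thick, 70 mm long along the seat's x, in free air, at x = -130, y = 25, z = 18 mm in the seat frame when open. Squeezed along y together with the right one. The two measure 66 mm over their outsides when open, about 37 mm when locked on the scraper
- grip_right (a point): Centre of the right red handle grip, the mirror image (y = -25 mm)
- lever_left (a joint): Angle of the left lever (rad): 0 open, grows as the handles are squeezed. An over-centre spring resists with up to about 10 N at each handle, most at 0.03, gives at 0.05, then pulls the levers shut; locked on the scraper it reads about 0.07. Let go before 0.05, they spring open. The two levers are linked and move alike
- wax_mid (a point): Centre of the purple wax block, 110 x 48 x 26 mm, lying on the bench; a bystander
- brush_mid (a point): Centre of the red nylon brush with wooden back, 130 x 60 x 34 mm, on the bench; a bystander
- tin_mid (a point): Centre of the round steel tin with clip-on lid, 88 mm across, 64 mm high, on the bench; a bystander
Mind the look-alikes: they are no part of the job. What is shaped like the part that bears orange_mid but purple is not meant.

How it is judged:
On the way, in this order (a step that is already met when the one before it is completed fails the run):
1. the orange scraper is pushed fully home under the clips, with the handles still open (z of orange_foot in the frame of seat below 0.005 m and distance between orange_foot and seat below 0.012 m and angle between the z axis of orange_foot and the z axis of seat, either way round below 0.14 rad and value of joint lever_left below 0.03 rad), for 0.2 s.
2. the handles are squeezed past the peak and the clamp is locked on the scraper (value of joint lever_left above 0.06 rad and z of orange_foot in the frame of seat below 0.005 m), for 0.2 s.
At the end, for the whole second after the job is handed in: The orange scraper stands in the clamp with its foot within 12 mm of the seat and no more than 5 mm above the bed, square to the bed within 0.1 rad and at rest; the levers are locked on it (lever_left between 0.06 and 0.085 rad) (all of step 2 and value of joint lever_left below 0.085 rad and distance between orange_foot and seat below 0.012 m and angle between the z axis of orange_foot and the z axis of seat, either way round below 0.1 rad and angle between the x axis of orange_foot and the x axis of seat, either way round below 0.1 rad and linear speed of orange below 0.02 m/s); the robot touches nothing.
It fails at once if the white scraper is moved more than 20 mm (distance of white_mid from where it was at the start of the episode above 0.02 m).
It fails at once if the wax block, brush or tin is moved more than 25 mm (distance of any of wax_mid, brush_mid, tin_mid from where it was at the start of the episode above 0.025 m).
It also fails if it takes over 48 s, if anything falls off the work surface, if the arm or the gripper's body presses on something with over 40 N, if the wrist force passes 120 N, or if a joint passes its speed limit or range.

### The arm

A 7-joint arm with a two-finger parallel gripper is mounted at the origin on the work surface. World frame = base frame: x ahead of the robot, y to its left, z up, the work surface at z = 0. Lengths are in m, angles in rad, forces in N, time in s.
With the tool pointing down it reaches from about 0.4 to 0.85 m from the base axis. Payload 4.5 kg.
Tool frame: the origin (TCP) lies between the finger pads; the fingertips stand 19 mm ahead of it and the grasp point (between the pads) is the TCP (r.nose_length is the distance from the TCP to the fingertips, in m); z points along the fingers, x is the direction in which the jaws open and shut, and the axes are right-handed (so a half turn about z gives the same grasp; the last joint's range is limited). The gripper opens to 88 mm and grips with 3 to 60 N. Pads are 18 mm wide; open, the fingers measure 123 mm over their backs; the gripper's body (75 mm by 187 mm) begins 45 mm behind the grasp point.
Start: joints at [0.034, 0.689, -0.195, 1.565, 0.157, 0.902, -0.215], TCP at [0.625, 0, 0.258] pointing down, gripper open.
Joint ranges: [-3.01, 3.01], [-0.46, 2.08], [-1.47, 1.51], [0.13, 2.56], [-1, 4.14], [0.04, 2.09], [-2.66, 2.66]. Speed limits (rad/s): [2.57, 2.57, 3.14, 3.14, 3.14, 3.14, 3.14].

### API

Orientations are given as a unit quaternion [x, y, z, w].
In Python, from plant import get_state, vision, r gives the robot as it stands.
- The arm moves only by the tool play_rows, never from a script. Its argument "deltas" is a list that holds one entry, the list of rows, each a list of 7 numbers: the gripper command: -1 is fully open, 1 is shut, values between are in proportion, then the shift along the tool's x, y, z normalised to -1 to 1, where 1 is 300 mm, then the turn, a rotation vector about the tool's x, y, z normalised to -1 to 1, where 1 is pi rad. A call has 1 to 5 rows; each row is the pose to reach, as a shift and turn from the pose measured when the call began, along the tool's axes at that moment, turning the shorter way round; what a row does not reach only later rows make up. A row lasts 1/8 s, in which the tool goes at most 62.5 mm and 10.7 degrees, less where a joint would pass 70% of its speed; a pose out of reach is approached as far as the arm can. A call with a number of a shift or a turn outside -1 to 1 is refused whole. A call with a gripper value outside its range is refused whole. The fingers move at their own pace and stop on an object; "force" is the grip in N (left out, the last holds). Time passes only in rows, so rows that repeat a pose let the fingers close. It gives the time, the measured TCP pose, the force and the opening at its end, in the units of the state.
- get_state(): the state, without advancing time (a new reading comes with each control period).
- vision.snapshot(name): name is "scene" or "side" or "wrist"; returns the picture (400x640x3 uint8, red, green, blue); there is no depth.
- vision.camera_model(name): a dict with "vfov" (degrees; the focal length in pixels is half the picture's height over the tangent of half this angle, whatever the lens; pixels are square), "cx", "cy" (the principal point, pixels), "world_to_cam" (4x4, takes a point from world to camera coordinates). Camera axes: x right, y up, looking along -z (the intrinsics and any distortion apply to the point x, -y, -z); pixel columns grow to the right and rows downward; lengths in m; the calibration is good to about 2 mm. The wrist camera is an equidistant fisheye: a pixel r from the principal point sees the ray r / f radians off the axis. A picture is of the moment at which its call begins: read the wrist's pose just before it. camera_model takes no time and is no camera call; for the wrist camera it gives the pose at the moment of the call.
- r.finish_job(): hands the job in, once; it reports no verdict.
The state is a dict: "clock": time; "q": joint angles; "qd": joint speeds; "joint_torque": joint torques, N m; "tool_pos": TCP position; "eef_rot": TCP orientation; "contact_force": force on the tool from outside, world axes, zero at the start; "moment": the same for the moment, N m; "opening": opening from 0.0 (shut) to 1.0 (fully open).
Only numpy, scipy, OpenCV 4.12 (cv2) and the standard library are available. Lean on these libraries where they do the work, as an engineer would, in place of code of your own. Each camera call takes 0.05 s, during which the arm holds its last target.

## Working session

There is one attempt and no reset: what is moved stays moved. The work goes in short steps, Python scripts to look and compute and a tool call to move; the robot and the scene stay as the last step left them, time stands still between calls to the robot, and variables do not carry over. Pictures are saved under pics/ and viewed, and the job is handed in when it is done.

Besides the shell and the picture viewer there is one more tool, called by a JSON object that holds its "api" and its "payload", one argument or row to a line. play_rows: Moves the arm, as the interface text tells. Scaled input: -1 to 1 covers 300 mm each way for a shift and pi rad each way for a turn. Its arguments: {"type":"object","properties":{"deltas":{"type":"array"},"force":{"type":"number"}},"required":["deltas"]}

```bash
ls; mkdir -p pics; python3 - <<'E'
from plant import get_state, vision, r
import cv2
s=get_state();print(s)
for n in("scene","side","wrist"):
    im=vision.snapshot(n);cv2.imwrite(f"pics/{n}0.png",im[:,:,::-1]);m=vision.camera_model(n);print(n,m)
E
```

```text
pics
{'clock': 0.0, 'q': array([ 0.03380033,  0.68998106, -0.19452303,  1.56635396,  0.1573166 ,
        0.90250652, -0.21508257]), 'qd': array([-0.00017165, -0.0001986 ,  0.00013767, -0.0009811 , -0.00073077,
       -0.00058273, -0.00090073]), 'joint_torque': array([ 3.38560185e-04, -5.27571630e+01, -1.26686912e+00, -1.53434461e+01,
       -5.26333472e-02,  6.56995355e-03,  1.65937727e-04]), 'tool_pos': array([ 6.24393742e-01, -4.74985898e-05,  2.56909423e-01]), 'eef_rot': array([ 9.99999568e-01,  6.00041326e-05, -9.24476721e-04,  7.19097323e-05]), 'contact_force': array([-0.54039275, -0.12249124, -0.8864401 ]), 'moment': array([-0.00857271, -0.01503803,  0.00508958]), 'opening': 0.9973756455869919}
scene {'vfov': 53.99076701104189, 'cx': 317.5982201487916, 'cy': 201.58149676662902, 'world_to_cam': array([[ 2.75744548e-01,  9.61229918e-01, -1.41048784e-03,
        -1.95486870e-01],
       [-7.94501854e-01,  2.28741322e-01,  5.62533743e-01,
         3.45302188e-01],
       [ 5.41046900e-01, -1.53994978e-01,  8.26773124e-01,
        -1.57040911e+00],
       [ 0.00000000e+00,  0.00000000e+00,  0.00000000e+00,
         1.00000000e+00]])}
side {'vfov': 52.989977528362964, 'cx': 319.10061022671414, 'cy': 197.21036942991975, 'world_to_cam': array([[-0.9425556 , -0.33403634,  0.00294221,  0.55526056],
       [ 0.19594879, -0.54573567,  0.81472489, -0.21313705],
       [-0.27054205,  0.76850004,  0.57984023, -1.32669098],
       [ 0.        ,  0.        ,  0.        ,  1.        ]])}
wrist {'vfov': 65.70646984690485, 'cx': 321.3570297825674, 'cy': 202.1913140017899, 'world_to_cam': array([[ 9.99999543e-01, -2.98734450e-04, -9.08029590e-04,
        -6.22264989e-01],
       [ 3.28209704e-05,  9.60083243e-01, -2.79714436e-01,
         3.81497184e-02],
       [ 9.55344332e-04,  2.79714278e-01,  9.60082814e-01,
        -3.89644440e-01],
       [ 0.00000000e+00,  0.00000000e+00,  0.00000000e+00,
         1.00000000e+00]])}
```

View pics/scene0.png

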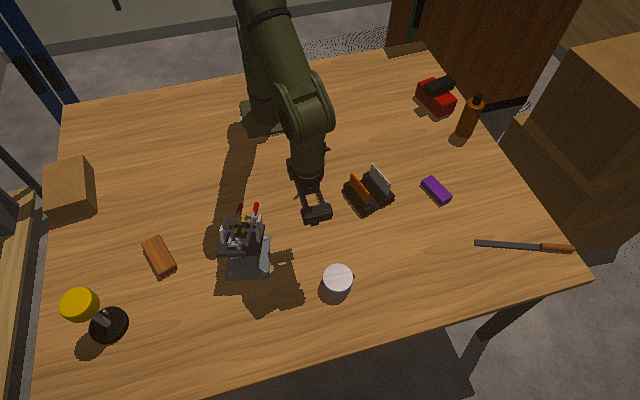

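View pics/side0.png

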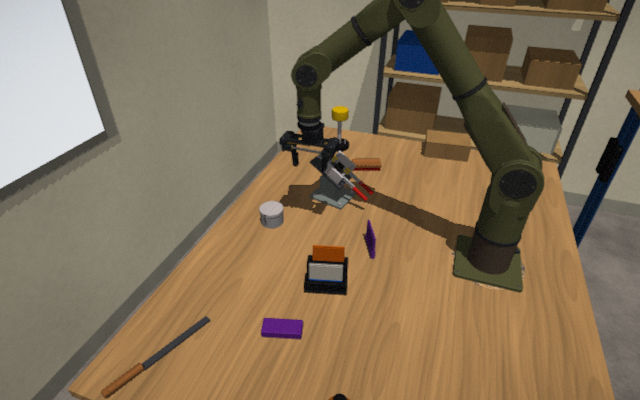

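View pics/wrist0.png

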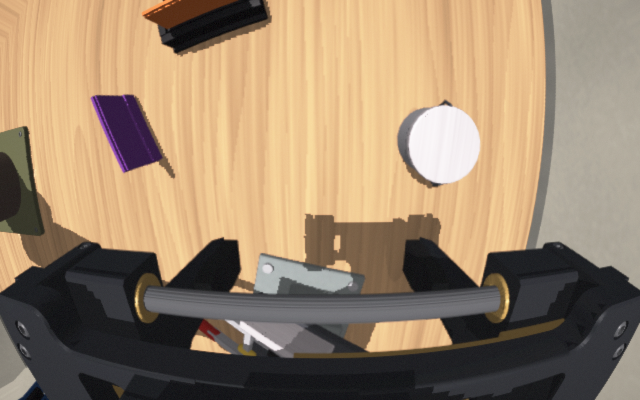

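```bash
cat > h.py <<'E'
import numpy as np,cv2
from scipy.spatial.transform import Rotation as R
from scipy.optimize import least_squares
def proj(m,P,name):
    P=np.atleast_2d(P);W=m["world_to_cam"];c=P@W[:3,:3].T+W[:3,3]
    x,y,z=c[:,0],-c[:,1],-c[:,2];f=200/np.tan(np.radians(m["vfov"]/2))
    if name=="wrist":
        rr=np.hypot(x,y);th=np.arctan2(rr,z);k=f*th/np.maximum(rr,1e-9)
        return np.c_[m["cx"]+k*x,m["cy"]+k*y]
    return np.c_[m["cx"]+f*x/z,m["cy"]+f*y/z]
def ray(m,uv,name):
    f=200/np.tan(np.radians(m["vfov"]/2));a=(uv[0]-m["cx"])/f;b=(uv[1]-m["cy"])/f
    if name=="wrist":
        th=np.hypot(a,b);s=np.sin(th)/max(th,1e-9);d=np.array([a*s,-b*s,-np.cos(th)])
    else: d=np.array([a,-b,-1.])
    W=m["world_to_cam"];Rm=W[:3,:3];o=-Rm.T@W[:3,3];d=Rm.T@d
    return o,d/np.linalg.norm(d)
def onz(m,uv,name,z):
    o,d=ray(m,uv,name);return o+d*(z-o[2])/d[2]
def crop(im,x0,y0,x1,y1,k,fn):
    c=cv2.resize(im[y0:y1,x0:x1],None,fx=k,fy=k,interpolation=cv2.INTER_CUBIC).copy()
    for u in range((x0+9)//10*10,x1,10):
        cv2.line(c,((u-x0)*k,0),((u-x0)*k,6 if u%50 else 14),(0,255,0),1)
        if u%20==0: cv2.putText(c,str(u),((u-x0)*k,24),0,.35,(0,255,0),1)
    for v in range((y0+9)//10*10,y1,10):
        cv2.line(c,(0,(v-y0)*k),(6,(v-y0)*k),(0,255,0),1)
        if v%20==0: cv2.putText(c,str(v),(8,(v-y0)*k+4),0,.35,(0,255,0),1)
    cv2.imwrite(fn,c)
E
python3 - <<'E'
from h import *
s=cv2.imread("pics/scene0.png");d=cv2.imread("pics/side0.png");w=cv2.imread("pics/wrist0.png")
crop(s,335,155,405,220,8,"pics/s_rack.png")
crop(s,205,190,305,290,6,"pics/s_clamp.png")
crop(d,295,235,360,300,8,"pics/d_rack.png")
crop(d,270,120,390,215,6,"pics/d_clamp.png")
E
```

```text
(no output)
```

View pics/s_rack.png

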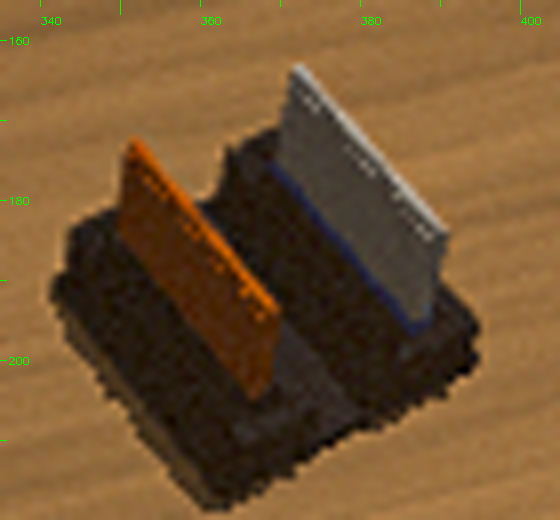

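View pics/s_clamp.png

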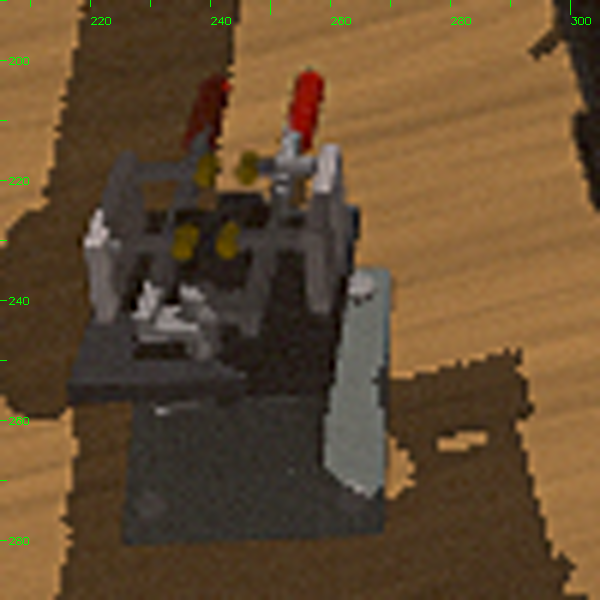

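View pics/d_rack.png

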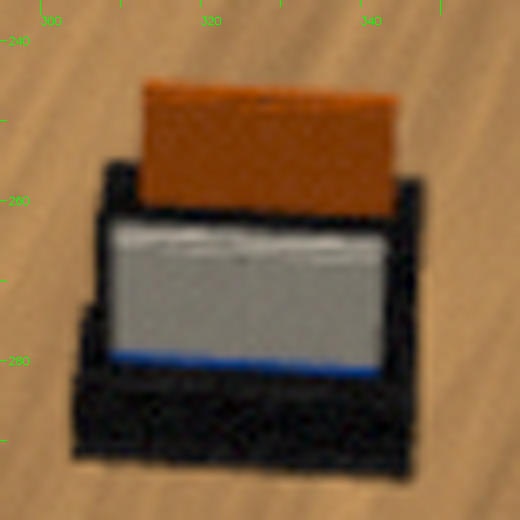

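View pics/d_clamp.png

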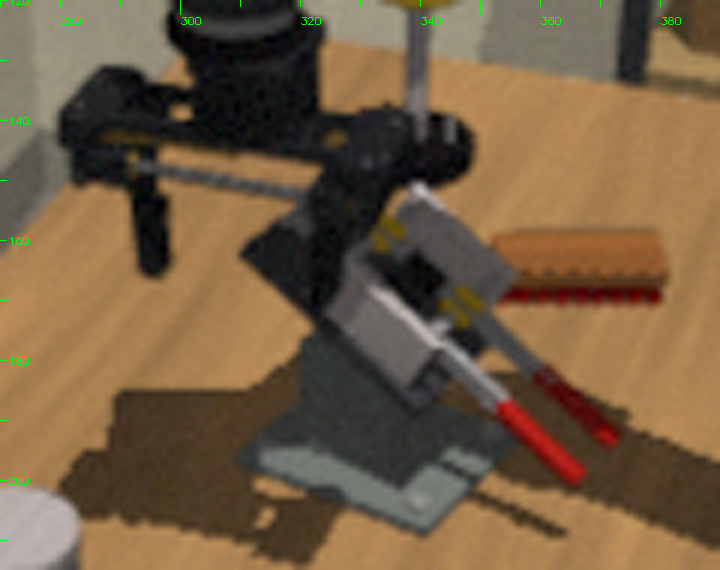

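```bash
cat > fit.py <<'E'
from h import *
import pickle
def seatT(p):
    yaw=p[2]; Rz=R.from_euler('z',yaw).as_matrix()
    X=Rz@[np.cos(np.pi/6),0,.5];Y=Rz@[0,1,0];Z=np.cross(X,Y)
    return np.c_[X,Y,Z],np.array([p[0],p[1],.125])
def rackT(p):
    return R.from_euler('z',p[2]).as_matrix(),np.array([p[0],p[1],0.])
def fit(obs,T,x0):
    # obs: (cam model,name,local pt,uv)
    def f(p):
        Rm,t=T(p);return np.concatenate([(proj(m,Rm@np.array(l)+t,n)[0]-uv)*(1 if n!="wrist" else 1) for m,n,l,uv in obs])
    s=least_squares(f,x0,loss="soft_l1");return s.x,f(s.x).reshape(-1,2)
E
python3 - <<'E'
from fit import *
from plant import vision
S=vision.camera_model("scene");D=vision.camera_model("side")
for uv in [(351,173),(369.5,194)]:print("s",onz(S,uv,"scene",.098))
for uv in [(313,245.3),(344.5,246.6)]:print("d",onz(D,uv,"side",.098))
# clamp: handle ends
for uv in [(239.5,203),(256.5,202)]:print("h s",onz(S,uv,"scene",.06))
# noses
for uv in [(238.5,218),(246,218),(235,230),(242,230)]:print("n s",onz(S,uv,"scene",.15))
E
```

```text
s [0.44147684 0.19014611 0.098     ]
s [0.53708302 0.21895499 0.098     ]
d [0.53153419 0.21995491 0.098     ]
d [0.4378183  0.19270073 0.098     ]
h s [ 0.43076017 -0.18084433  0.06      ]
h s [ 0.44203531 -0.12766203  0.06      ]
n s [ 0.54571447 -0.18815893  0.15      ]
n s [ 0.55164548 -0.16755187  0.15      ]
n s [ 0.58224713 -0.20418016  0.15      ]
n s [ 0.58767202 -0.18532745  0.15      ]
```

```bash
python3 - <<'E'
from fit import *
from plant import vision
S=vision.camera_model("scene");D=vision.camera_model("side")
N="scene";
# noses at tip y=+-5..; visible centre guess y=+-8
obs=[(S,N,[-.165,.025,.018],(256.7,202.5)),(S,N,[-.165,-.025,.018],(240,203.5)),
(S,N,[-.035,.008,.036],(245.7,218)),(S,N,[-.035,-.008,.036],(238.5,218)),
(S,N,[.035,.008,.036],(242,230)),(S,N,[.035,-.008,.036],(235,230)),
(D,"side",[-.165,.025,.018],(366,199)),(D,"side",[-.165,-.025,.018],(372,193)),
(D,"side",[-.035,0,.036],(345.5,170.5)),(D,"side",[.035,0,.036],(333.5,158))]
p,res=fit(obs,seatT,[.57,-.18,-.3]);print(p,res.round(1))
E
```

```text
[ 0.58792074 -0.18987137 -0.24136949] [[-0.4  1. ]
 [ 0.7  0.5]
 [-0.7 -0.2]
 [ 1.   0. ]
 [-0.4 -0.1]
 [ 0.7  0.1]
 [ 0.3  0.3]
 [ 0.3 -0. ]
 [ 1.2 -0.4]
 [-0.1 -0.3]]
```

```bash
cat > go.py <<'E'
from h import *
from plant import get_state
def tcp():
    s=get_state();return np.array(s["tool_pos"]),R.from_quat(s["eef_rot"]),s
def goal(pos,Rt):
    p,q,s=tcp();d=q.inv().apply(np.array(pos)-p)/.3;w=(q.inv()*Rt).as_rotvec()/np.pi
    print("t",round(s["clock"],2),"pos",p.round(4),"delta",np.r_[d,w].round(4),"| dist",(np.linalg.norm(d)*.3).round(4),"ang",np.degrees(np.linalg.norm(w)*np.pi).round(1),"F",np.round(s["contact_force"],1),"q",np.round(s["q"],2),"op",round(s["opening"],3))
def frame(xd,zd):
    z=np.array(zd)/np.linalg.norm(zd);x=np.array(xd)-z*np.dot(xd,z);x/=np.linalg.norm(x)
    return R.from_matrix(np.c_[x,np.cross(z,x),z])
def scr(yaw): # tool down, tool x = -scraper y
    return frame([np.sin(yaw),-np.cos(yaw),0],[0,0,-1])
E
python3 - <<'E'
from go import *
goal([.487,.2055,.22],scr(.285))
E
```

```text
t 0.15 pos [ 0.6246 -0.      0.2571] delta [-4.583e-01 -6.852e-01  1.242e-01  3.000e-04  4.000e-04  4.093e-01] | dist 0.2501 ang 73.7 F [-0.3  0.2 -0.2] q [ 0.03  0.69 -0.19  1.57  0.16  0.9  -0.22] op 0.997
```

{"api": "play_rows", "payload": {
  "deltas": [
    [[-1,-0.458,-0.685,0.05,0,0,0.409],[-1,-0.458,-0.685,0.05,0,0,0.409],[-1,-0.458,-0.685,0.05,0,0,0.409],[-1,-0.458,-0.685,0.05,0,0,0.409],[-1,-0.458,-0.685,0.05,0,0,0.409]]
  ]
}}

```text
clock: 0.78
tool_pos: [0.4832, 0.2113, 0.2417]
eef_rot: [0.893, -0.45, -0.002, -0.0]
contact_force: [0.1, -0.9, -0.0]
opening: 1.003
```

```bash
python3 - <<'E'
from go import *
goal([.487,.2055,.22],scr(.285))
E
```

```text
t 0.78 pos [0.4832 0.2113 0.2417] delta [0.0233 0.0012 0.0724 0.001  0.0013 0.1123] | dist 0.0228 ang 20.2 F [ 0.1 -0.9 -0. ] q [-0.56  0.59  0.1   1.88 -0.09  0.68 -1.34] op 1.003
```

{"api": "play_rows", "payload": {
  "deltas": [
    [[-1,0.023,0,0.072,0,0,0.112],[-1,0.023,0,0.072,0,0,0.112],[-1,0.023,0,0.072,0,0,0.112]]
  ]
}}

```text
clock: 1.15
tool_pos: [0.487, 0.2059, 0.2198]
eef_rot: [0.801, -0.598, -0.002, 0.001]
contact_force: [-0.1, -0.5, 0.1]
opening: 0.997
```

```bash
python3 - <<'E'
from go import *
from fit import *
from plant import vision
import pickle
goal([.487,.2055,.22],scr(.285))
m=vision.camera_model("wrist");w=vision.snapshot("wrist")[:,:,::-1].copy();S=vision.camera_model("scene");s=vision.snapshot("scene")[:,:,::-1].copy()
pickle.dump(m,open("w1.pkl","wb"));cv2.imwrite("pics/w1.png",w);cv2.imwrite("pics/s1.png",s)
Rm=R.from_euler('z',.285).as_matrix();t=np.array([.487,.2055,.008])
for a in(-.05,.05):
  for b in(-.002,.002): print(proj(m,Rm@[a,b,.09]+t,"wrist").round(1))
crop(w,0,0,640,400,1,"pics/w1g.png")
E
```

```text
t 1.15 pos [0.487  0.2059 0.2198] delta [ 0.0013  0.0003 -0.0008  0.0014  0.0009  0.0009] | dist 0.0005 ang 0.3 F [-0.1 -0.5  0.1] q [-0.6   0.63  0.19  1.91 -0.2   0.63 -1.57] op 0.997
[[325.1 253.2]]
[[320.6 253.2]]
[[325.9 139. ]]
[[320.9 138.9]]
```

View pics/w1g.png

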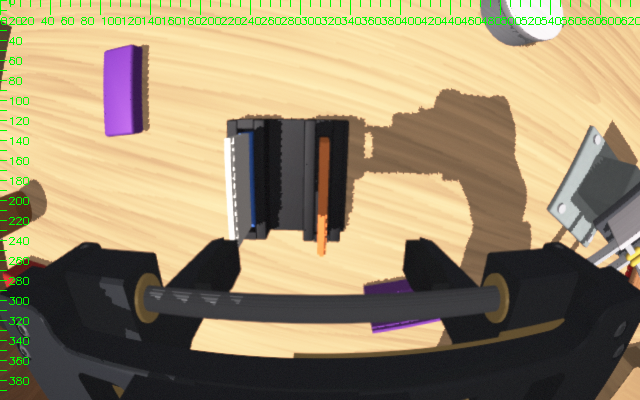

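```bash
python3 - <<'E'
from h import *
w=cv2.imread("pics/w1.png");crop(w,285,110,365,265,5,"pics/w1c.png")
E
```

```text
(no output)
```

View pics/w1c.png

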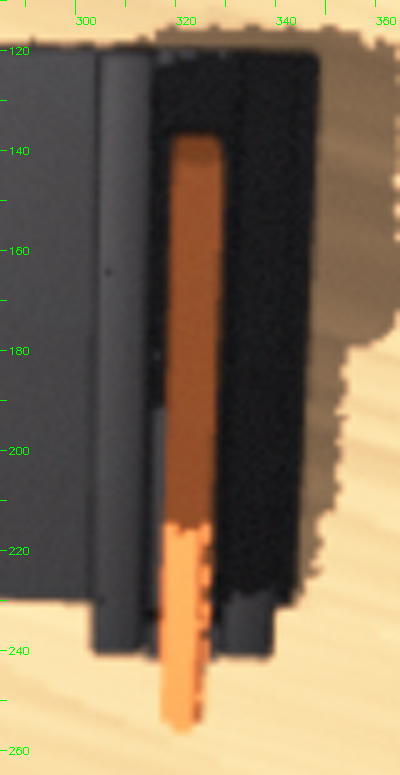

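```bash
python3 - <<'E'
from go import *
goal([.4857,.2063,.074],scr(.285))
E
```

```text
t 1.25 pos [0.4872 0.2059 0.2201] delta [-0.001   0.0028  0.4872  0.0011  0.0011  0.0013] | dist 0.1462 ang 0.4 F [-0.4  1.   0.9] q [-0.6   0.63  0.19  1.9  -0.2   0.63 -1.57] op 1.0
```

{"api": "play_rows", "payload": {
  "deltas": [
    [[-1,-0.001,0.003,0.15,0.001,0.001,0.001],[-1,-0.001,0.003,0.3,0.001,0.001,0.001],[-1,-0.001,0.003,0.43,0.001,0.001,0.001],[-1,-0.001,0.003,0.487,0.001,0.001,0.001],[-1,-0.001,0.003,0.487,0.001,0.001,0.001]]
  ],
  "force": 40
}}

```text
clock: 1.88
tool_pos: [0.4855, 0.2061, 0.0737]
eef_rot: [0.801, -0.599, -0.001, 0.0]
contact_force: [0.5, -0.1, 0.8]
opening: 0.998
```

```bash
python3 - <<'E'
from go import *
goal([.4857,.2063,.074],scr(.285))
from plant import vision
w=vision.snapshot("wrist")[:,:,::-1].copy();crop(w,180,100,480,300,2,"pics/w2.png")
E
```

```text
t 1.88 pos [0.4855 0.2061 0.0737] delta [-0.0005 -0.0008 -0.0011  0.0005  0.0001  0.0004] | dist 0.0004 ang 0.1 F [ 0.5 -0.1  0.8] q [-0.54  0.87  0.09  1.99 -0.26  0.29 -1.52] op 0.998
```

View pics/w2.png

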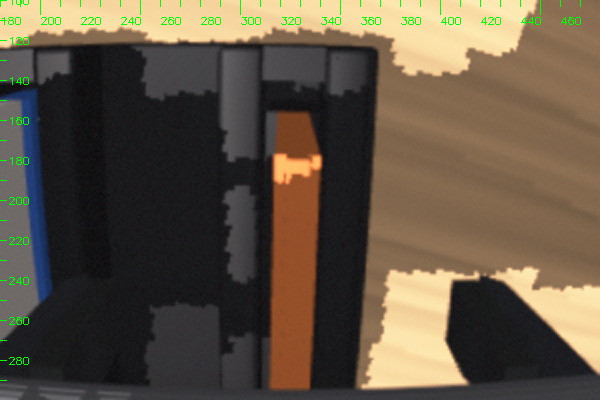

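{"api": "play_rows", "payload": {
  "deltas": [
    [[1,0,0,0,0,0,0],[1,0,0,0,0,0,0],[1,0,0,0,0,0,0],[1,0,0,0,0,0,0],[1,0,0,0,0,0,0]]
  ],
  "force": 45
}}

```text
clock: 2.55
tool_pos: [0.4862, 0.2064, 0.0747]
eef_rot: [0.801, -0.599, -0.0, -0.0]
contact_force: [-0.4, 0.2, -0.3]
opening: 0.461
```

{"api": "play_rows", "payload": {
  "deltas": [
    [[1,0,0,0,0,0,0],[1,0,0,0,0,0,0],[1,0,0,0,0,0,0],[1,0,0,0,0,0,0],[1,0,0,0,0,0,0]]
  ]
}}

```text
clock: 3.18
tool_pos: [0.4863, 0.2058, 0.0746]
eef_rot: [0.801, -0.599, 0.0, -0.0]
contact_force: [0.5, -1.4, -0.7]
opening: 0.086
```

{"api": "play_rows", "payload": {
  "deltas": [
    [[1,0,0,0,0,0,0],[1,0,0,0,0,0,0]]
  ]
}}

```text
clock: 3.42
tool_pos: [0.4864, 0.2058, 0.0747]
eef_rot: [0.801, -0.599, 0.0, -0.0]
contact_force: [1.4, -1.0, 1.0]
opening: 0.088
```

{"api": "play_rows", "payload": {
  "deltas": [
    [[1,0,0,-0.08,0,0,0],[1,0,0,-0.2,0,0,0],[1,0,0,-0.35,0,0,0],[1,0,0,-0.5,0,0,0],[1,0,0,-0.6,0,0,0]]
  ]
}}

```text
clock: 4.05
tool_pos: [0.4862, 0.2064, 0.2566]
eef_rot: [0.801, -0.599, 0.0, -0.001]
contact_force: [0.0, 0.6, -0.7]
opening: 0.091
```

```bash
cat >> go.py <<'E'
from fit import seatT
SP=[.588,-.190,-.24]
def seatgoal(loc,tilt=0,P=None):
    Rm,t=seatT(P or SP);X,Y,Z=Rm.T
    z=-Z*np.cos(tilt)+X*np.sin(tilt)
    goal(Rm@np.array(loc)+t,frame(-Y,z))
def inseat():
    Rm,t=seatT(SP);p,q,s=tcp();print("seat loc",(Rm.T@(p-t)).round(4))
E
python3 - <<'E'
from go import *
seatgoal([0,0,.066+.036+.06])
from plant import vision
w=vision.snapshot("wrist")[:,:,::-1].copy();crop(w,180,0,480,300,2,"pics/w3.png")
E
```

```text
t 4.05 pos [0.4862 0.2064 0.2566] delta [ 1.2276  0.2812 -0.0305  0.1622  0.0442  0.1636] | dist 0.3779 ang 42.2 F [ 0.   0.6 -0.7] q [-0.63  0.57  0.23  1.87 -0.19  0.71 -1.58] op 0.091
```

View pics/w3.png

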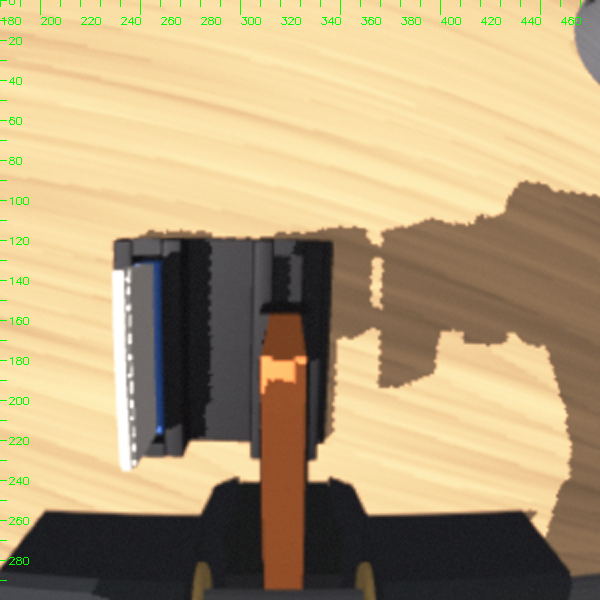

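{"api": "play_rows", "payload": {
  "deltas": [
    [[1,0.9,0.2,-0.12,0.12,0.033,0.123],[1,0.9,0.2,-0.12,0.12,0.033,0.123],[1,0.9,0.2,-0.12,0.12,0.033,0.123],[1,0.9,0.2,-0.12,0.12,0.033,0.123],[1,0.9,0.2,-0.12,0.12,0.033,0.123]]
  ]
}}

```text
clock: 4.72
tool_pos: [0.5052, -0.0716, 0.2945]
eef_rot: [-0.655, 0.73, -0.153, 0.121]
contact_force: [1.2, 0.1, -0.9]
opening: 0.087
```

```bash
python3 - <<'E'
from go import *
seatgoal([0,0,.066+.036+.06])
E
```

```text
t 4.72 pos [ 0.5052 -0.0716  0.2945] delta [ 0.3245 -0.0067  0.1164  0.0411  0.0112  0.0396] | dist 0.1034 ang 10.5 F [ 1.2  0.1 -0.9] q [-0.12  0.38  0.2   2.21 -0.16  0.16 -1.49] op 0.087
```

{"api": "play_rows", "payload": {
  "deltas": [
    [[1,0.324,-0.007,0.03,0.041,0.011,0.04],[1,0.324,-0.007,0.03,0.041,0.011,0.04],[1,0.324,-0.007,0.03,0.041,0.011,0.04],[1,0.324,-0.007,0.03,0.041,0.011,0.04]]
  ]
}}

```text
clock: 5.22
tool_pos: [0.5033, -0.1738, 0.3022]
eef_rot: [-0.598, 0.763, -0.195, 0.153]
contact_force: [1.0, -0.8, -1.5]
opening: 0.087
```

```bash
python3 - <<'E'
from go import *
seatgoal([0,0,.066+.036+.06]);inseat()
E
```

```text
t 5.22 pos [ 0.5033 -0.1738  0.3022] delta [-0.0145  0.0442  0.1162  0.0072 -0.     -0.0005] | dist 0.0375 ang 1.3 F [ 1.  -0.8 -1.5] q [ 0.2   0.38  0.07  2.24 -1.    0.04 -0.56] op 0.087
seat loc [ 0.014  -0.0044  0.1966]
```

```bash
cat > fk.py <<'E'
from go import *
import itertools
D=[([0.03380033,0.68998106,-0.19452303,1.56635396,0.1573166,0.90250652,-0.21508257],[.62439,-.00005,.25691],[1,0.00006,-.00092,.00007]),
([-.56,.59,.1,1.88,-.09,.68,-1.34],[.4832,.2113,.2417],[.893,-.45,-.002,0]),
([-.6,.63,.19,1.91,-.2,.63,-1.57],[.487,.2059,.2198],[.801,-.598,-.002,.001]),
([-.54,.87,.09,1.99,-.26,.29,-1.52],[.4855,.2061,.0737],[.801,-.599,-.001,0]),
([-.63,.57,.23,1.87,-.19,.71,-1.58],[.4862,.2064,.2566],[.801,-.599,0,-.001]),
([-.12,.38,.2,2.21,-.16,.16,-1.49],[.5052,-.0716,.2945],[-.655,.73,-.153,.121]),
([.2,.38,.07,2.24,-1.,.04,-.56],[.5033,-.1738,.3022],[-.598,.763,-.195,.153])]
def FK(q,s,L):
    # chain: Rz q1, up h, Ry q2, Rz q3, L1(+x off a1), Ry q4, Rz q5 , L2(+x off a2), Ry q6, Rz q7, L3
    e=lambda a,v:R.from_euler(a,v)
    h,L1,L2,L3,a1,a2,a3,o7=L
    r0=e('z',s[0]*q[0]);p=r0.apply([a3,0,h]);r0=r0*e('y',q[1])*e('z',s[1]*q[2]);p=p+r0.apply([a1,0,L1])
    r0=r0*e('y',q[3]);p=p+r0.apply([-a1,0,0])
    r0=r0*e('z',s[2]*q[4]);p=p+r0.apply([a2,0,L2]);r0=r0*e('y',q[5])*e('z',s[3]*q[6]+o7);p=p+r0.apply([0,0,L3])
    return p,r0
def err(L,s):
    o=[]
    for q,p,Q in D:
        a,b=FK(q,s,L);o+=[a-p,.3*(b.inv()*R.from_quat(Q)).as_rotvec()]
    return np.concatenate(o)
def model():
    best=None
    for s in itertools.product([1,-1],repeat=4):
        for o7 in(0,np.pi):
            f=least_squares(err,[.3,.4,.4,.2,0,0,0,o7],args=(s,))
            if best is None or f.cost<best[0]:best=(f.cost,s,f.x)
    return best
if __name__=="__main__":
    c,s,L=model();print(c,s,L.round(4));print(err(L,s).reshape(-1,3).round(4))
E
python3 fk.py; python3 -c "
from go import *
print(repr(tcp()[2]['q']))"
```

```text
0.004391823031798906 (-1, -1, -1, -1) [ 0.3887  0.5885  0.3881  0.3648 -0.012  -0.055  -0.0672  3.1382]
[[-0.0039  0.0602  0.0211]
 [ 0.      0.      0.001 ]
 [-0.019   0.0308  0.002 ]
 [ 0.0006 -0.0006  0.001 ]
 [-0.0192  0.0202 -0.0045]
 [ 0.0021  0.0006 -0.0005]
 [-0.015   0.0238 -0.0205]
 [-0.0009  0.0011  0.    ]
 [-0.0119  0.0211  0.0065]
 [-0.0032  0.0002 -0.0001]
 [ 0.0136  0.0187  0.0042]
 [-0.003  -0.0007 -0.0034]
 [-0.0085 -0.0028 -0.0088]
 [-0.     -0.0002  0.0019]]
array([ 0.19698473,  0.38339135,  0.07280946,  2.23514718, -1.00076547,
        0.04228893, -0.56352377])
```

```bash
cat > fk2.py <<'E'
from fk import *
def rots(q):
    e=lambda a,v:R.from_euler(a,v);out=[R.identity()]
    for a,v in zip('zyzyzyz',[-q[0],q[1],-q[2],q[3],-q[4],q[5],-q[6]+np.pi]): out.append(out[-1]*e(a,v))
    return out
def A(q): # columns: offsets per frame
    rs=rots(q);return np.hstack([rs[i].as_matrix() for i in range(8)])
def learn(lam=2e-3,data=None):
    data=data or D
    M=np.vstack([A(q) for q,_,_ in data]);b=np.concatenate([p for _,p,_ in data])
    x0=np.zeros(24);x0[2]=.39;x0[11]=.55/1;x0[17]=.39;x0[23]=.3
    x=x0.copy();
    K=lam*np.eye(24);
    for i in(2,11,17,23):K[i,i]=lam*.1
    sol=np.linalg.lstsq(np.vstack([M,K]),np.r_[b,K@x0],rcond=None)[0]
    return sol,(M@sol-b)
X,_=learn()
def fk(q):return A(q)@X,rots(q)[-1]
if __name__=="__main__":
    for lam in(3e-4,2e-3,1e-2,5e-2):
        x,r_=learn(lam);print(lam,np.abs(r_).max().round(4));print(x.reshape(8,3).round(3).tolist())
E
python3 fk2.py
```

```text
0.0003 0.0025
[[0.001, -0.042, 0.257], [0.022, -0.017, -0.001], [-0.003, -0.017, -0.0], [0.073, 0.013, 0.54], [0.01, 0.013, -0.001], [-0.014, 0.003, 0.291], [0.022, 0.003, -0.001], [0.007, 0.001, 0.199]]
0.002 0.0025
[[0.001, -0.042, 0.257], [0.022, -0.017, -0.001], [-0.003, -0.017, -0.0], [0.073, 0.013, 0.54], [0.01, 0.013, -0.001], [-0.014, 0.003, 0.291], [0.022, 0.003, -0.001], [0.007, 0.001, 0.199]]
0.01 0.0025
[[0.001, -0.04, 0.262], [0.02, -0.016, -0.001], [-0.002, -0.016, -0.0], [0.067, 0.011, 0.54], [0.007, 0.011, -0.001], [-0.012, 0.003, 0.295], [0.02, 0.003, -0.001], [0.006, 0.001, 0.204]]
0.05 0.0026
[[0.004, -0.022, 0.3], [0.007, -0.01, -0.001], [0.007, -0.01, -0.0], [0.024, -0.005, 0.545], [-0.003, -0.005, -0.001], [-0.004, 0.003, 0.323], [0.008, 0.003, -0.001], [0.003, -0.0, 0.247]]
```

```bash
cat > ik.py <<'E'
from fk2 import *
lo=np.array([-3.01,-.46,-1.47,.13,-1,.04,-2.66]);hi=np.array([3.01,2.08,1.51,2.56,4.14,2.09,2.66])
def ik(pos,Rt,q0,w=.02):
    q0=np.clip(q0,lo+.03,hi-.03)
    def f(q):
        p,r_=fk(q);return np.r_[(p-pos)*10,(r_.inv()*Rt).as_rotvec()*3,w*(q-q0)]
    s=least_squares(f,q0,bounds=(lo+.02,hi-.02));p,r_=fk(s.x)
    return s.x,np.linalg.norm(p-pos),np.degrees((r_.inv()*Rt).magnitude())
def seatpose(loc,sg=1,tilt=0):
    Rm,t=seatT(SP);X_,Y,Z=Rm.T
    return Rm@np.array(loc)+t,frame(-sg*Y,-Z*np.cos(tilt)+X_*np.sin(tilt))
E
python3 - <<'E'
from ik import *
qn=np.array([.2,.38,.07,2.24,0,.04,-1.56])
for nm,loc,tl in(("pre",[0,0,.19],0),("ins",[0,0,.066],0),("hand",[-.135,0,.018],0),("hand vertical",[-.135,0,.018],-.5)):
  for q5,q7,sg in((0,-1.5,1),(3.1,-1.5,-1),(3.1,1.6,1),(0,1.6,-1)):
    q0=qn.copy();q0[4]=q5;q0[6]=q7;q0[5]=.3
    q,e,a=ik(*seatpose(loc,sg,tl),q0);print(nm,q5,sg,q.round(2),e.round(4),a.round(2))
E
```

```text
pre 0 1 [ 0.26  0.39 -0.08  2.22  1.04  0.06 -2.64] 0.0064 1.65
pre 3.1 -1 [ 0.24  0.4  -0.    2.33  3.09  0.11 -1.53] 0.0 0.0
pre 3.1 1 [0.18 0.4  0.03 2.33 3.09 0.11 1.59] 0.0 0.0
pre 0 -1 [ 0.66  0.51 -0.67  2.24  1.75  0.36 -0.19] 0.0002 0.05
ins 0 1 [ 0.26  0.64 -0.07  2.05  1.05  0.06 -2.64] 0.0216 6.16
ins 3.1 -1 [ 0.24  0.68 -0.01  2.25  3.11  0.32 -1.54] 0.0 0.0
ins 3.1 1 [0.2  0.68 0.01 2.25 3.11 0.31 1.57] 0.0 0.0
ins 0 -1 [ 0.73  0.92 -0.9   2.15  2.01  0.73 -0.3 ] 0.0001 0.02
hand 0 1 [ 0.27  0.77 -0.09  2.14  1.06  0.06 -2.64] 0.0684 18.66
hand 3.1 -1 [ 0.62  1.19 -0.76  2.54  2.52  1.18 -0.88] 0.0005 0.05
hand 3.1 1 [ 0.56  1.17 -0.71  2.54  2.54  1.16  2.2 ] 0.0005 0.05
hand 0 -1 [ 0.73  1.38 -1.07  2.52  2.34  1.4  -0.62] 0.0001 0.02
hand vertical 0 1 [ 0.24  0.85 -0.03  2.22  0.39  0.06 -1.98] 0.0005 0.12
hand vertical 3.1 -1 [ 0.49  0.92 -0.44  2.21  1.48  0.35  0.08] 0.0002 0.04
hand vertical 3.1 1 [ 0.24  0.86 -0.07  2.27  2.03  0.06  2.64] 0.004 1.04
hand vertical 0 -1 [ 0.27  0.85 -0.04  2.22  0.5   0.06  1.08] 0.0005 0.14
```

```bash
cat > plan.py <<'E'
from ik import *
import sys
def rows(qt,step=.17,n=5,off=None):
    p,r_,s=tcp();q=np.array(s["q"]);d=np.array(qt)-q;p0,r0=fk(q)
    N=int(np.ceil(np.abs(d).max()/step))
    print("t",round(s["clock"],2),"pos",p.round(3),"q",q.round(2),"N",N,"F",np.round(s["contact_force"],1),"op",round(s["opening"],3))
    for k in range(1,n+1):
        a,b=fk(q+d*min(1,k/N));dp=r0.inv().apply(a-p0)/.3;w=(r0.inv()*b).as_rotvec()/np.pi
        print([1]+np.r_[dp,w].round(3).tolist(),(a-p0+p).round(3))
if __name__=="__main__":
    rows([float(v) for v in sys.argv[1].split(",")],*(float(v) for v in sys.argv[2:3]))
E
python3 plan.py .15,.36,.05,2.15,.6,.4,-1.3
```

```text
t 5.22 pos [ 0.503 -0.174  0.302] q [ 0.2   0.38  0.07  2.24 -1.    0.04 -0.56] N 10 F [ 1.  -0.8 -1.5] op 0.087
[1, -0.026, 0.007, -0.006, -0.005, -0.009, -0.029] [ 0.502 -0.166  0.303]
[1, -0.045, 0.019, -0.013, -0.013, -0.015, -0.059] [ 0.5   -0.159  0.303]
[1, -0.056, 0.034, -0.02, -0.022, -0.019, -0.088] [ 0.496 -0.155  0.303]
[1, -0.059, 0.05, -0.028, -0.031, -0.02, -0.117] [ 0.491 -0.153  0.302]
[1, -0.053, 0.065, -0.036, -0.042, -0.018, -0.146] [ 0.485 -0.153  0.302]
```

{"api": "play_rows", "payload": {
  "deltas": [
    [[1,-0.026,0.007,-0.006,-0.005,-0.009,-0.029],[1,-0.045,0.019,-0.013,-0.013,-0.015,-0.059],[1,-0.056,0.034,-0.02,-0.022,-0.019,-0.088],[1,-0.059,0.05,-0.028,-0.031,-0.02,-0.117],[1,-0.053,0.065,-0.036,-0.042,-0.018,-0.146]]
  ]
}}

```text
clock: 5.85
tool_pos: [0.4846, -0.1524, 0.3016]
eef_rot: [0.77, -0.612, 0.156, -0.086]
contact_force: [0.4, -0.9, -2.1]
opening: 0.087
```

```bash
python3 plan.py .15,.36,.05,2.15,.6,.4,-1.3
```

```text
t 5.85 pos [ 0.485 -0.152  0.302] q [-0.02  0.39  0.36  2.18 -0.64  0.29 -0.47] N 8 F [ 0.4 -0.9 -2.1] op 0.087
[1, -0.007, 0.023, -0.004, -0.011, -0.001, -0.017] [ 0.477 -0.152  0.3  ]
[1, -0.008, 0.046, -0.009, -0.022, -0.0, -0.034] [ 0.471 -0.153  0.299]
[1, -0.003, 0.066, -0.016, -0.032, 0.003, -0.051] [ 0.465 -0.156  0.3  ]
[1, 0.008, 0.083, -0.025, -0.041, 0.009, -0.067] [ 0.46  -0.16   0.301]
[1, 0.025, 0.096, -0.035, -0.049, 0.017, -0.084] [ 0.456 -0.166  0.303]
```

```bash
python3 plan.py .1,.36,.1,2.2,1.6,.4,-1.2 .2
```

```text
t 5.85 pos [ 0.485 -0.152  0.302] q [-0.02  0.39  0.36  2.18 -0.64  0.29 -0.47] N 12 F [ 0.4 -0.9 -2.1] op 0.087
[1, 0.0, 0.034, -0.002, -0.015, 0.002, -0.039] [ 0.475 -0.155  0.299]
[1, 0.008, 0.066, -0.007, -0.03, 0.006, -0.079] [ 0.466 -0.159  0.297]
[1, 0.023, 0.094, -0.013, -0.044, 0.012, -0.118] [ 0.459 -0.165  0.297]
[1, 0.043, 0.116, -0.021, -0.058, 0.019, -0.158] [ 0.453 -0.173  0.298]
[1, 0.069, 0.131, -0.03, -0.07, 0.028, -0.197] [ 0.45  -0.181  0.3  ]
```

{"api": "play_rows", "payload": {
  "deltas": [
    [[1,0.0,0.034,-0.002,-0.015,0.002,-0.039],[1,0.008,0.066,-0.007,-0.03,0.006,-0.079],[1,0.023,0.094,-0.013,-0.044,0.012,-0.118],[1,0.043,0.116,-0.021,-0.058,0.019,-0.158],[1,0.069,0.131,-0.03,-0.07,0.028,-0.197]]
  ]
}}

```text
clock: 6.48
tool_pos: [0.4491, -0.1807, 0.2995]
eef_rot: [0.918, -0.363, 0.14, 0.077]
contact_force: [0.1, 0.6, -1.3]
opening: 0.091
```

```bash
python3 plan.py .15,.36,.1,2.2,2.4,.4,-1.2 .2
```

```text
t 6.47 pos [ 0.449 -0.181  0.299] q [-0.26  0.42  0.61  2.18 -0.18  0.34 -0.32] N 13 F [ 0.1  0.6 -1.3] op 0.091
[1, 0.009, 0.045, 0.003, -0.016, 0.002, -0.038] [ 0.442 -0.192  0.3  ]
[1, 0.026, 0.087, 0.003, -0.031, 0.007, -0.076] [ 0.437 -0.205  0.302]
[1, 0.051, 0.125, 0.0, -0.045, 0.014, -0.114] [ 0.434 -0.218  0.306]
[1, 0.083, 0.156, -0.005, -0.059, 0.023, -0.153] [ 0.434 -0.23   0.31 ]
[1, 0.12, 0.179, -0.012, -0.071, 0.034, -0.191] [ 0.437 -0.242  0.316]
```

```bash
python3 plan.py -.2,.42,.55,2.18,2.4,.45,-.6 .2
```

```text
t 6.47 pos [ 0.449 -0.181  0.299] q [-0.26  0.42  0.61  2.18 -0.18  0.34 -0.32] N 13 F [ 0.1  0.6 -1.3] op 0.091
[1, 0.012, 0.046, -0.0, -0.021, 0.004, -0.052] [ 0.442 -0.193  0.301]
[1, 0.033, 0.089, -0.004, -0.041, 0.009, -0.105] [ 0.437 -0.206  0.305]
[1, 0.062, 0.128, -0.01, -0.062, 0.014, -0.157] [ 0.435 -0.22   0.31 ]
[1, 0.097, 0.161, -0.02, -0.083, 0.02, -0.208] [ 0.435 -0.233  0.316]
[1, 0.139, 0.187, -0.032, -0.105, 0.028, -0.26] [ 0.438 -0.246  0.324]
```

{"api": "play_rows", "payload": {
  "deltas": [
    [[1,0.012,0.046,0,-0.021,0.004,-0.052],[1,0.033,0.089,-0.004,-0.041,0.009,-0.105],[1,0.062,0.128,-0.01,-0.062,0.014,-0.157],[1,0.097,0.161,-0.02,-0.083,0.02,-0.208],[1,0.139,0.187,-0.032,-0.105,0.028,-0.26]]
  ]
}}

```text
clock: 7.1
tool_pos: [0.4377, -0.2454, 0.3234]
eef_rot: [0.955, 0.019, 0.077, 0.287]
contact_force: [0.4, 0.3, -1.2]
opening: 0.087
```

```bash
python3 - <<'E'
from plan import *
q=tcp()[2]["q"]
t=q.copy();t[4]=2.6;t[5]=.5;t[6]=-.4
rows(t,.2)
E
```

```text
t 7.1 pos [ 0.438 -0.245  0.323] q [-0.49  0.54  0.91  2.22  0.38  0.24 -0.04] N 12 F [ 0.4  0.3 -1.2] op 0.087
[1, -0.012, 0.034, -0.001, -0.015, -0.006, -0.048] [ 0.434 -0.254  0.329]
[1, -0.017, 0.072, -0.005, -0.032, -0.011, -0.095] [ 0.432 -0.263  0.336]
[1, -0.014, 0.112, -0.01, -0.049, -0.015, -0.142] [ 0.433 -0.272  0.344]
[1, -0.003, 0.152, -0.019, -0.068, -0.019, -0.188] [ 0.436 -0.28   0.353]
[1, 0.018, 0.19, -0.029, -0.088, -0.021, -0.235] [ 0.441 -0.288  0.363]
```

{"api": "play_rows", "payload": {
  "deltas": [
    [[1,-0.012,0.034,-0.001,-0.015,-0.006,-0.048],[1,-0.017,0.072,-0.005,-0.032,-0.011,-0.095],[1,-0.014,0.112,-0.01,-0.049,-0.015,-0.142],[1,-0.003,0.152,-0.019,-0.068,-0.019,-0.188],[1,0.018,0.19,-0.029,-0.088,-0.021,-0.235]]
  ]
}}

```text
clock: 7.72
tool_pos: [0.4415, -0.2869, 0.362]
eef_rot: [0.837, 0.344, -0.061, 0.422]
contact_force: [-0.1, -1.3, -1.4]
opening: 0.083
```

```bash
python3 - <<'E'
from plan import *
q=tcp()[2]["q"]
qt,e,a=ik(*seatpose([-.03,0,.24],-1),np.array([.24,.4,0,2.33,3.0,.15,-1.5]),w=.01);print(qt.round(2),e,a)
t=q.copy();t[4]=2.8;t[5]=.5;t[6]=-.4
rows(t,.2)
seatgoal([-.03,0,.24]);print((seatpose([-.03,0,.24],-1)[1]*tcp()[1].inv()).as_rotvec())
E
```

```text
[ 0.24  0.29 -0.02  2.43  3.03  0.1  -1.47] 4.145930027826419e-07 3.801432017268542e-05
t 7.72 pos [ 0.442 -0.287  0.362] q [-0.64  0.74  1.24  2.28  0.89  0.05  0.2 ] N 10 F [-0.1 -1.3 -1.4] op 0.083
[1, -0.034, 0.008, -0.003, -0.002, -0.015, -0.042] [ 0.435 -0.293  0.368]
[1, -0.065, 0.027, -0.007, -0.007, -0.03, -0.084] [ 0.431 -0.299  0.377]
[1, -0.09, 0.058, -0.014, -0.016, -0.044, -0.125] [ 0.431 -0.305  0.387]
[1, -0.106, 0.097, -0.022, -0.029, -0.057, -0.166] [ 0.434 -0.311  0.398]
[1, -0.11, 0.142, -0.032, -0.045, -0.067, -0.207] [ 0.441 -0.315  0.409]
t 7.72 pos [ 0.4415 -0.2869  0.362 ] delta [ 0.2996 -0.2668 -0.2313  0.3292 -0.0532  0.8351] | dist 0.1389 ang 161.9 F [-0.1 -1.3 -1.4] q [-0.64  0.74  1.24  2.28  0.89  0.05  0.2 ] op 0.083
[0.49666474 0.00225288 0.65265799]
```

```bash
python3 - <<'E'
from plan import *
q=tcp()[2]["q"];J=[]
print(fk(q)[0]-tcp()[0])
for loc in([-.03,0,.24],[0,0,.19],[0,0,.066]):
  for q0 in (q,q+[0,0,0,0,.8,.3,0],q+[0,0,-.5,0,1.5,.3,0],q+[.4,-.2,-.9,0,2,.3,-1]):
    qt,e,a=ik(*seatpose(loc,-1),q0);print(qt.round(2),e.round(4),a.round(2))
E
```

```text
[ 0.04174987  0.06448484 -0.0586671 ]
[ 0.47  0.32 -0.35  2.37  1.96  0.16 -0.43] 0.0002 0.06
[ 0.43  0.31 -0.29  2.38  2.07  0.14 -0.53] 0.0002 0.04
[ 0.39  0.31 -0.24  2.39  2.18  0.12 -0.64] 0.0001 0.03
[ 0.29  0.3  -0.09  2.42  2.71  0.1  -1.16] 0.0 0.01
[ 0.45  0.43 -0.34  2.27  1.97  0.18 -0.41] 0.0002 0.05
[ 0.41  0.43 -0.28  2.28  2.06  0.16 -0.51] 0.0001 0.04
[ 0.38  0.42 -0.23  2.29  2.17  0.14 -0.62] 0.0001 0.02
[ 0.29  0.41 -0.09  2.32  2.7   0.11 -1.15] 0.0 0.01
[ 0.52  0.75 -0.49  2.19  2.28  0.44 -0.66] 0.0001 0.02
[ 0.48  0.73 -0.41  2.2   2.37  0.4  -0.77] 0.0 0.02
[ 0.45  0.72 -0.36  2.21  2.44  0.38 -0.85] 0.0 0.01
[ 0.32  0.69 -0.15  2.24  2.83  0.32 -1.25] 0.0 0.0
```

```bash
cat >> fk.py <<'E'
D+=[([-.02,.39,.36,2.18,-.64,.29,-.47],[.4846,-.1524,.3016],None),([-.26,.42,.61,2.18,-.18,.34,-.32],[.4491,-.1807,.2995],None),([-.49,.54,.91,2.22,.38,.24,-.04],[.4377,-.2454,.3234],None),([-.64,.74,1.24,2.28,.89,.05,.2],[.4415,-.2869,.362],None)]
E
python3 fk2.py
cat > sim.py <<'E'
from ik import *
def jac(q):
    p0,r0=fk(q);J=np.zeros((6,7))
    for i in range(7):
        d=q.copy();d[i]+=1e-5;p,r_=fk(d);J[:3,i]=(p-p0)/1e-5;J[3:,i]=(r_*r0.inv()).as_rotvec()/1e-5
    return J
def track(q,poses,sub=8,lam=.02):
    # poses: list of (pos,R) per row, starting from q
    q=q.copy();out=[];p,r_=fk(q)
    for P,Q in poses:
        for k in range(sub):
            p,r_=fk(q);e=np.r_[P-p,(Q*r_.inv()).as_rotvec()]/(sub-k)
            J=jac(q);dq=J.T@np.linalg.solve(J@J.T+lam**2*np.eye(6),e);
            q=np.clip(q+np.clip(dq,-.27/sub,.27/sub),lo,hi)
        out.append(q.copy())
    return out
E
python3 - <<'E'
from sim import *
q=np.array([-.49,.54,.91,2.22,.38,.24,-.04]);p,r_=fk(q)
ds=[[-0.012,0.034,-0.001,-0.015,-0.006,-0.048],[-0.017,0.072,-0.005,-0.032,-0.011,-0.095],[-0.014,0.112,-0.01,-0.049,-0.015,-0.142],[-0.003,0.152,-0.019,-0.068,-0.019,-0.188],[0.018,0.19,-0.029,-0.088,-0.021,-0.235]]
ps=[(p+r_.apply(np.array(d[:3])*.3),r_*R.from_rotvec(np.array(d[3:])*np.pi)) for d in ds]
print(np.round(track(q,ps)[-1],2),"actual -.64 .74 1.24 2.28 .89 .05 .2")
E
```

```text
0.0003 0.0041
[[0.005, 0.002, 0.348], [0.002, -0.011, -0.0], [-0.002, -0.011, 0.0], [0.002, -0.014, 0.575], [0.016, -0.014, -0.0], [-0.01, 0.002, 0.346], [0.01, 0.002, 0.0], [-0.0, 0.003, 0.312]]
0.002 0.0041
[[0.005, 0.002, 0.348], [0.002, -0.011, -0.0], [-0.002, -0.011, 0.0], [0.002, -0.014, 0.575], [0.016, -0.014, -0.0], [-0.01, 0.002, 0.346], [0.01, 0.002, 0.0], [-0.0, 0.003, 0.312]]
0.01 0.0041
[[0.005, 0.002, 0.348], [0.002, -0.011, -0.0], [-0.002, -0.011, 0.0], [0.002, -0.014, 0.575], [0.016, -0.014, -0.0], [-0.01, 0.002, 0.346], [0.01, 0.002, 0.0], [-0.0, 0.003, 0.312]]
0.05 0.0042
[[0.005, 0.002, 0.347], [0.001, -0.011, -0.0], [-0.001, -0.011, 0.0], [0.0, -0.014, 0.573], [0.012, -0.014, -0.0], [-0.008, 0.002, 0.346], [0.008, 0.002, 0.0], [-0.0, 0.003, 0.311]]
[-0.64  0.74  1.25  2.28  0.84  0.04  0.24] actual -.64 .74 1.24 2.28 .89 .05 .2
```

```bash
cat > search.py <<'E'
from sim import *
from scipy.spatial.transform import Slerp
def seg(a,b,rate=.16,vm=.045):
    ang=(a[1].inv()*b[1]).magnitude();n=max(1,int(np.ceil(max(ang/rate,np.linalg.norm(b[0]-a[0])/vm))))
    w=(a[1].inv()*b[1]).as_rotvec()
    return [(a[0]+(b[0]-a[0])*k/n,a[1]*R.from_rotvec(w*k/n)) for k in range(1,n+1)]
if __name__=="__main__":
    import sys
    rng=np.random.default_rng(int(sys.argv[1]))
    q=np.array(tcp()[2]["q"]);p0=fk(q);res=[]
    for it in range(150):
        sg=-1 if it%3 else 1
        pre=seatpose([0,0,.2],sg);ins=seatpose([0,0,.066],sg)
        via=[]
        for _ in range(rng.integers(0,3)):
            qv=np.array([rng.uniform(-.6,.6),rng.uniform(.2,.7),rng.uniform(-.9,.9),rng.uniform(1.9,2.4),rng.uniform(.8,3.4),rng.uniform(.2,.9),rng.uniform(-1.6,1.0)])
            f=fk(qv)
            if f[0][2]>.28 and .35<f[0][0]<.65 and -.4<f[0][1]<.05: via.append(f)
        path=[];a=p0
        for v in via+[pre]: path+=seg(a,v);a=v
        if len(path)>40: continue
        n=len(path);path+=seg(pre,ins)
        o=track(q,path,sub=3);oi=o[n-1];of=o[-1]
        e1=np.linalg.norm(fk(of)[0]-ins[0]);a1=(fk(of)[1].inv()*ins[1]).magnitude();e0=np.linalg.norm(fk(oi)[0]-pre[0])
        # tracking err on the way
        worst=max(np.linalg.norm(fk(x)[0]-P) for x,(P,Q) in zip(o,path))
        marg=np.min(np.minimum(of-lo,hi-of))
        res.append((e1+.3*a1+e0+.2*worst+.002*n-.1*min(marg,.2),n,sg,e1,a1,e0,worst,marg,oi,of,via))
    res.sort(key=lambda t:t[0])
    import pickle;pickle.dump(res[:5],open(f"res{sys.argv[1]}.pkl","wb"))
    for t in res[:3]: print(sys.argv[1],*[np.round(v,3) for v in t[:8]],t[8].round(2),t[9].round(2),len(t[10]))
E
nproc; for i in 1 2 3 4 5 6; do timeout 500 python3 search.py $i & done; wait
```

```text
4
this script no longer has the robot
6 0.031 16 -1 0.0 0.0 0.001 0.093 0.314 [ 0.26  0.37 -0.06  2.29  2.5   0.06 -0.94] [ 0.4   0.69 -0.28  2.24  2.58  0.35 -1.  ] 1
6 0.032 22 1 0.0 0.0 0.0 0.036 0.298 [0.09 0.38 0.2  2.3  4.03 0.1  0.68] [-0.03  0.75  0.44  2.26  3.82  0.46  0.84] 1
6 0.033 11 -1 0.0 0.0 0.0 0.152 0.29 [ 0.24  0.37 -0.02  2.3   2.76  0.05 -1.21] [ 0.32  0.69 -0.16  2.24  2.8   0.33 -1.24] 1
5 0.032 14 -1 0.0 0.0 0.0 0.117 0.295 [ 0.24  0.37 -0.03  2.3   2.68  0.06 -1.13] [ 0.35  0.69 -0.2   2.24  2.73  0.33 -1.16] 1
5 0.034 14 -1 0.0 0.0 0.001 0.126 0.289 [ 0.23  0.37 -0.02  2.3   2.78  0.06 -1.23] [ 0.32  0.69 -0.15  2.25  2.82  0.33 -1.25] 1
5 0.039 20 -1 0.0 0.0 0.0 0.094 0.301 [ 0.25  0.37 -0.04  2.3   2.61  0.06 -1.05] [ 0.37  0.69 -0.23  2.24  2.67  0.34 -1.09] 1
1 0.04 20 -1 0.0 0.0 0.001 0.095 0.331 [ 0.29  0.37 -0.1   2.29  2.22  0.06 -0.67] [ 0.49  0.71 -0.42  2.23  2.38  0.4  -0.78] 1
1 0.048 22 -1 0.0 0.0 0.0 0.118 0.31 [ 0.26  0.37 -0.06  2.29  2.53  0.06 -0.97] [ 0.39  0.69 -0.27  2.24  2.6   0.35 -1.02] 1
1 0.051 19 -1 0.0 0.0 0.001 0.161 0.328 [ 0
[... 305 characters left out ...]
  0.69 -0.15  2.25  2.82  0.33 -1.25] 1
4 0.048 20 -1 0.0 0.0 0.004 0.12 0.329 [ 0.29  0.37 -0.08  2.29  2.27  0.06 -0.72] [ 0.47  0.71 -0.4   2.23  2.41  0.39 -0.82] 1
3 0.036 14 -1 0.0 0.0 0.001 0.133 0.326 [ 0.27  0.37 -0.07  2.29  2.38  0.06 -0.83] [ 0.44  0.7  -0.34  2.23  2.49  0.37 -0.9 ] 1
3 0.04 16 -1 0.0 0.0 0.001 0.134 0.286 [ 0.23  0.37 -0.01  2.3   2.86  0.06 -1.31] [ 0.29  0.69 -0.11  2.25  2.89  0.33 -1.32] 1
3 0.042 14 -1 0.0 0.0 0.002 0.155 0.332 [ 0.3   0.37 -0.1   2.29  2.15  0.06 -0.6 ] [ 0.51  0.71 -0.45  2.23  2.34  0.41 -0.74] 1Exception ignored in: <_io.TextIOWrapper mode='rw' encoding='UTF-8'>
Traceback (most recent call last):
BrokenPipeError: [Errno 32] Broken pipe
```

```bash
python3 - <<'E'
from search import *
import pickle
t=pickle.load(open("res6.pkl","rb"))[0];via=t[10];sg=t[2]
np.save("via.npy",np.r_[via[0][0],via[0][1].as_quat()])
P,Q,s=tcp();q=np.array(s["q"]);print(s["clock"],fk(q)[0]-P)
path=[];a=(P,Q)
for v in via+[seatpose([0,0,.2],sg)]:
    n=len(path);path+=seg(a,v);print(len(path)-n,v[0].round(3));a=v
o=track(q,path,sub=8)
for x,(pp,_) in zip(o,path): 
    f=fk(x);print(x.round(2),f[0].round(3),pp.round(3),f[1].as_matrix()[:,2].round(2))
E
```

```text
7.725 [ 0.00089202  0.00042363 -0.00086565]
9 [0.558 0.022 0.375]
7 [ 0.491 -0.166  0.298]
[-0.75  0.78  1.33  2.32  0.95  0.04  0.22] [ 0.429 -0.266  0.374] [ 0.455 -0.253  0.363] [ 0.19 -0.78 -0.59]
[-0.85  0.82  1.42  2.35  1.02  0.04  0.24] [ 0.42  -0.244  0.391] [ 0.467 -0.218  0.365] [ 0.2  -0.82 -0.54]
[-0.94  0.86  1.5   2.38  1.11  0.04  0.25] [ 0.417 -0.223  0.412] [ 0.48  -0.184  0.366] [ 0.23 -0.84 -0.48]
[-1.03  0.92  1.51  2.38  1.23  0.04  0.22] [ 0.435 -0.186  0.411] [ 0.493 -0.149  0.368] [ 0.28 -0.85 -0.45]
[-1.12  1.05  1.51  2.34  1.44  0.04  0.1 ] [ 0.477 -0.132  0.411] [ 0.506 -0.115  0.369] [ 0.38 -0.85 -0.35]
[-1.12  0.86  1.34  2.37  1.71  0.18 -0.16] [ 0.478 -0.123  0.4  ] [ 0.519 -0.081  0.371] [ 0.43 -0.79 -0.44]
[-1.03  0.59  1.07  2.4   1.98  0.39 -0.43] [ 0.499 -0.117  0.407] [ 0.532 -0.046  0.372] [ 0.56 -0.66 -0.5 ]
[-0.97  0.48  0.82  2.36  2.22  0.36 -0.44] [ 0.544 -0.017  0.376] [ 0.545 -0.012  0.374] [ 0.69 -0.39 -0.62]
[-0.98  0.47  0.79  2.33  2.29  0.32 -0.38] [0.558 0.022 0.375] [0.558 0.022 0.375] [ 0.71 -0.3  -0.64]
[-0.87  0.44  0.72  2.34  2.3   0.3  -0.46] [ 0.549 -0.004  0.364] [ 0.549 -0.004  0.364] [ 0.67 -0.29 -0.68]
[-0.74  0.4   0.63  2.35  2.32  0.27 -0.55] [ 0.539 -0.031  0.353] [ 0.539 -0.031  0.353] [ 0.64 -0.28 -0.72]
[-0.58  0.38  0.52  2.35  2.35  0.24 -0.64] [ 0.529 -0.058  0.342] [ 0.529 -0.058  0.342] [ 0.6  -0.26 -0.75]
[-0.4   0.36  0.4   2.35  2.4   0.2  -0.73] [ 0.52  -0.085  0.331] [ 0.52  -0.085  0.331] [ 0.57 -0.24 -0.79]
[-0.19  0.35  0.25  2.34  2.44  0.16 -0.82] [ 0.51  -0.112  0.32 ] [ 0.51  -0.112  0.32 ] [ 0.54 -0.2  -0.82]
[ 0.04  0.36  0.1   2.32  2.48  0.11 -0.89] [ 0.501 -0.139  0.309] [ 0.5   -0.139  0.309] [ 0.51 -0.16 -0.84]
[ 0.26  0.37 -0.06  2.29  2.5   0.06 -0.95] [ 0.491 -0.166  0.298] [ 0.491 -0.166  0.298] [ 0.49 -0.12 -0.87]
```

```bash
cat > search2.py <<'E'
from search import *
import pickle,time
rng=np.random.default_rng(3);P,Q,s=tcp();q=np.array(s["q"]);p0=fk(q);res=[];t0=time.time()
while time.time()-t0<400:
    sg=-1 if rng.random()<.75 else 1
    pre=seatpose([0,0,.2],sg);ins=seatpose([0,0,.066],sg);via=[]
    q1=q.copy();q1[5]=rng.uniform(.25,.7);q1[4]=rng.uniform(.7,1.5);q1[2]=rng.uniform(.7,1.2);q1[0]=rng.uniform(-.7,-.2);q1[1]=rng.uniform(.4,.7);via.append(fk(q1))
    if rng.random()<.7:
        u=rng.uniform(.2,.8);qe=np.array([.26,.4,-.06,2.3,2.6,.06,-1.]);q2=q1+(qe-q1)*u;q2[5]=rng.uniform(.3,.7);via.append(fk(q2))
    if any(not(v[0][2]>.29 and .33<v[0][0]<.65 and -.4<v[0][1]<.1) for v in via):continue
    path=[];a=p0
    for v in via+[pre]: path+=seg(a,v);a=v
    if len(path)>32: continue
    n=len(path);path+=seg(pre,ins)
    o=track(q,path,sub=3);of=o[-1]
    e1=np.linalg.norm(fk(of)[0]-ins[0])+.3*(fk(of)[1].inv()*ins[1]).magnitude()
    worst=max(np.linalg.norm(fk(x)[0]-A_)+.3*(fk(x)[1].inv()*B_).magnitude() for x,(A_,B_) in zip(o,path))
    res.append((e1*5+worst+.001*n,n,sg,e1,worst,via,of))
res.sort(key=lambda t:t[0]);pickle.dump(res[:5],open("res2.pkl","wb"));print(len(res))
for t in res[:4]:print(*[np.round(v,4) for v in t[:5]],len(t[5]),t[6].round(2))
t=res[0];path=[];a=p0
for v in t[5]+[seatpose([0,0,.2],t[2])]:
    n=len(path);path+=seg(a,v);print(len(path)-n,v[0].round(3));a=v
for x,(pp,_) in zip(track(q,path),path): print(x.round(2),fk(x)[0].round(3),pp.round(3))
E
python3 search2.py
```

```text
1500
0.1195 15 -1 0.0003 0.1032 2 [ 0.36  0.69 -0.21  2.24  2.7   0.34 -1.13]
0.1244 15 -1 0.0003 0.108 2 [ 0.44  0.7  -0.34  2.23  2.48  0.37 -0.9 ]
0.1262 14 -1 0.0003 0.1108 2 [ 0.48  0.71 -0.41  2.23  2.39  0.4  -0.79]
0.1272 15 -1 0.0003 0.1108 2 [ 0.38  0.69 -0.26  2.24  2.62  0.35 -1.04]
5 [ 0.358 -0.375  0.461]
6 [ 0.527 -0.309  0.363]
4 [ 0.491 -0.166  0.298]
[-0.64  0.73  1.25  2.26  0.94  0.15  0.26] [ 0.426 -0.304  0.381] [ 0.426 -0.304  0.381]
[-0.64  0.75  1.27  2.25  1.    0.21  0.33] [ 0.409 -0.322  0.401] [ 0.409 -0.322  0.401]
[-0.63  0.79  1.32  2.25  1.08  0.24  0.38] [ 0.392 -0.339  0.421] [ 0.392 -0.34   0.421]
[-0.62  0.85  1.41  2.26  1.19  0.21  0.4 ] [ 0.375 -0.357  0.441] [ 0.375 -0.357  0.441]
[-0.59  0.98  1.51  2.28  1.37  0.07  0.35] [ 0.372 -0.367  0.438] [ 0.358 -0.375  0.461]
[-0.61  0.98  1.51  2.27  1.46  0.04  0.24] [ 0.391 -0.358  0.434] [ 0.386 -0.364  0.444]
[-0.62  0.83  1.4   2.27  1.67  0.14  0.02] [ 0.403 -0.357  0.439] [ 0.414 -0.353  0.428]
[-0.52  0.59  1.13  2.28  1.91  0.32 -0.25] [ 0.42  -0.363  0.434] [ 0.443 -0.342  0.412]
[-0.39  0.51  0.86  2.29  2.1   0.39 -0.49] [ 0.461 -0.343  0.404] [ 0.471 -0.331  0.395]
[-0.21  0.47  0.59  2.3   2.3   0.45 -0.71] [ 0.497 -0.323  0.381] [ 0.499 -0.32   0.379]
[-0.01  0.47  0.35  2.3   2.51  0.52 -0.9 ] [ 0.527 -0.309  0.363] [ 0.527 -0.309  0.363]
[-0.    0.43  0.31  2.31  2.51  0.38 -0.92] [ 0.518 -0.273  0.346] [ 0.518 -0.273  0.346]
[ 0.04  0.39  0.24  2.3   2.53  0.25 -0.95] [ 0.509 -0.237  0.33 ] [ 0.509 -0.237  0.33 ]
[ 0.12  0.37  0.13  2.3   2.56  0.14 -0.99] [ 0.5   -0.202  0.314] [ 0.5   -0.202  0.314]
[ 0.25  0.37 -0.05  2.29  2.59  0.06 -1.03] [ 0.491 -0.166  0.298] [ 0.491 -0.166  0.298]
```

```bash
cat > emit.py <<'E'
from search import *
import pickle,sys
t=pickle.load(open("res2.pkl","rb"))[0]
try: path=pickle.load(open("path.pkl","rb"))
except Exception:
    a=fk(np.array(tcp()[2]["q"]));path=[]
    for v in t[5]+[seatpose([0,0,.2],t[2])]: path+=[(x,y) for x,y in seg(a,v)];a=v
    pickle.dump(path,open("path.pkl","wb"))
P,Q,s=tcp();print(s["clock"],P.round(3),np.round(s["q"],2))
i=int(sys.argv[1])
for x,y in path[i:i+5]:
    print([1]+np.r_[Q.inv().apply(x-P)/.3,(Q.inv()*y).as_rotvec()/np.pi].round(3).tolist())
E
python3 emit.py 0
```

```text
7.725 [ 0.442 -0.287  0.362] [-0.64  0.74  1.24  2.28  0.89  0.05  0.2 ]
[1, -0.095, 0.032, -0.007, -0.001, -0.03, -0.036]
[1, -0.195, 0.065, -0.016, -0.001, -0.06, -0.073]
[1, -0.294, 0.097, -0.025, -0.002, -0.09, -0.109]
[1, -0.393, 0.13, -0.034, -0.003, -0.12, -0.146]
[1, -0.493, 0.163, -0.042, -0.003, -0.15, -0.182]
```

{"api": "play_rows", "payload": {
  "deltas": [
    [[1,-0.095,0.032,-0.007,-0.001,-0.03,-0.036],[1,-0.195,0.065,-0.016,-0.001,-0.06,-0.073],[1,-0.294,0.097,-0.025,-0.002,-0.09,-0.109],[1,-0.393,0.13,-0.034,-0.003,-0.12,-0.146],[1,-0.493,0.163,-0.042,-0.003,-0.15,-0.182]]
  ]
}}

```text
clock: 8.35
tool_pos: [0.3585, -0.3746, 0.4595]
eef_rot: [0.667, 0.46, -0.366, 0.458]
contact_force: [0.6, -0.5, -1.4]
opening: 0.09
```

```bash
python3 emit.py 5
```

```text
8.35 [ 0.358 -0.375  0.46 ] [-0.59  0.93  1.49  2.28  1.46  0.16  0.26]
[1, 0.085, 0.068, -0.024, -0.021, 0.036, 0.018]
[1, 0.174, 0.137, -0.049, -0.043, 0.073, 0.034]
[1, 0.262, 0.205, -0.073, -0.064, 0.11, 0.05]
[1, 0.351, 0.274, -0.097, -0.085, 0.147, 0.066]
[1, 0.44, 0.342, -0.121, -0.107, 0.183, 0.083]
```

```bash
python3 - <<'E'
from search import *
import pickle
path=pickle.load(open("path.pkl","rb"))[5:];q=np.array(tcp()[2]["q"])
for x,(pp,_) in zip(track(q,path),path): print(x.round(2),fk(x)[0].round(3),pp.round(3))
E
```

```text
[-0.61  0.85  1.43  2.27  1.63  0.14  0.07] [ 0.387 -0.363  0.445] [ 0.386 -0.364  0.444]
[-0.58  0.7   1.24  2.28  1.79  0.25 -0.14] [ 0.415 -0.353  0.428] [ 0.414 -0.353  0.428]
[-0.51  0.59  1.04  2.28  1.93  0.33 -0.31] [ 0.443 -0.342  0.412] [ 0.443 -0.342  0.412]
[-0.38  0.51  0.81  2.29  2.09  0.4  -0.49] [ 0.471 -0.331  0.396] [ 0.471 -0.331  0.395]
[-0.2   0.47  0.57  2.3   2.28  0.46 -0.69] [ 0.499 -0.32   0.379] [ 0.499 -0.32   0.379]
[-0.01  0.47  0.33  2.3   2.49  0.52 -0.89] [ 0.527 -0.309  0.363] [ 0.527 -0.309  0.363]
[ 0.01  0.42  0.3   2.31  2.5   0.39 -0.9 ] [ 0.518 -0.273  0.346] [ 0.518 -0.273  0.346]
[ 0.05  0.39  0.23  2.3   2.52  0.26 -0.93] [ 0.509 -0.237  0.33 ] [ 0.509 -0.237  0.33 ]
[ 0.13  0.37  0.12  2.3   2.54  0.15 -0.97] [ 0.5   -0.202  0.314] [ 0.5   -0.202  0.314]
[ 0.26  0.37 -0.05  2.29  2.57  0.06 -1.01] [ 0.491 -0.166  0.298] [ 0.491 -0.166  0.298]
```

{"api": "play_rows", "payload": {
  "deltas": [
    [[1,0.085,0.068,-0.024,-0.021,0.036,0.018],[1,0.174,0.137,-0.049,-0.043,0.073,0.034],[1,0.262,0.205,-0.073,-0.064,0.11,0.05],[1,0.351,0.274,-0.097,-0.085,0.147,0.066],[1,0.44,0.342,-0.121,-0.107,0.183,0.083]]
  ]
}}

```text
clock: 8.98
tool_pos: [0.5001, -0.3172, 0.3781]
eef_rot: [0.711, 0.536, -0.018, 0.455]
contact_force: [0.4, -1.0, -3.3]
opening: 0.085
```

```bash
python3 emit.py 10
```

```text
8.975 [ 0.5   -0.317  0.378] [-0.2   0.46  0.57  2.3   2.29  0.45 -0.68]
[1, 0.086, 0.037, 0.054, -0.02, 0.035, 0.016]
[1, 0.189, -0.021, -0.008, 0.002, 0.073, 0.021]
[1, 0.293, -0.08, -0.07, 0.024, 0.111, 0.027]
[1, 0.396, -0.138, -0.131, 0.046, 0.149, 0.033]
[1, 0.499, -0.197, -0.193, 0.068, 0.187, 0.039]
```

{"api": "play_rows", "payload": {
  "deltas": [
    [[1,0.086,0.037,0.054,-0.02,0.035,0.016],[1,0.189,-0.021,-0.008,0.002,0.073,0.021],[1,0.293,-0.08,-0.07,0.024,0.111,0.027],[1,0.396,-0.138,-0.131,0.046,0.149,0.033],[1,0.499,-0.197,-0.193,0.068,0.187,0.039]]
  ]
}}

```text
clock: 9.6
tool_pos: [0.4897, -0.1639, 0.2973]
eef_rot: [0.76, 0.597, 0.16, 0.2]
contact_force: [0.4, -1.5, -2.3]
opening: 0.087
```

```bash
cat >> go.py <<'E'
def sgoal(loc,sg=-1,tilt=0):
    Rm,t=seatT(SP);X,Y,Z=Rm.T
    goal(Rm@np.array(loc)+t,frame(-sg*Y,-Z*np.cos(tilt)+X*np.sin(tilt)))
E
python3 - <<'E'
from go import *
from plant import vision
import pickle
sgoal([0,0,.16]);inseat()
m=vision.camera_model("wrist");w=vision.snapshot("wrist")[:,:,::-1].copy();cv2.imwrite("pics/w4.png",w);pickle.dump(m,open("w4.pkl","wb"))
crop(w,0,0,640,400,1,"pics/w4g.png")
s=vision.snapshot("side")[:,:,::-1].copy();crop(s,250,80,410,220,4,"pics/d4.png");cv2.imwrite("pics/d4r.png",s)
E
```

```text
t 9.6 pos [ 0.4897 -0.1639  0.2973] delta [-7.200e-03  7.000e-03  1.334e-01 -1.700e-03 -1.400e-03 -1.000e-04] | dist 0.0401 ang 0.4 F [ 0.4 -1.5 -2.3] q [ 0.29  0.37 -0.07  2.29  2.59  0.05 -1.02] op 0.087
seat loc [-0.0019  0.002   0.2   ]
```

View pics/w4g.png

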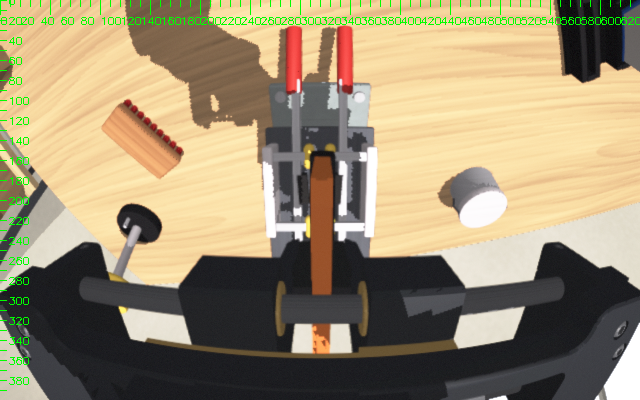

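View pics/d4.png

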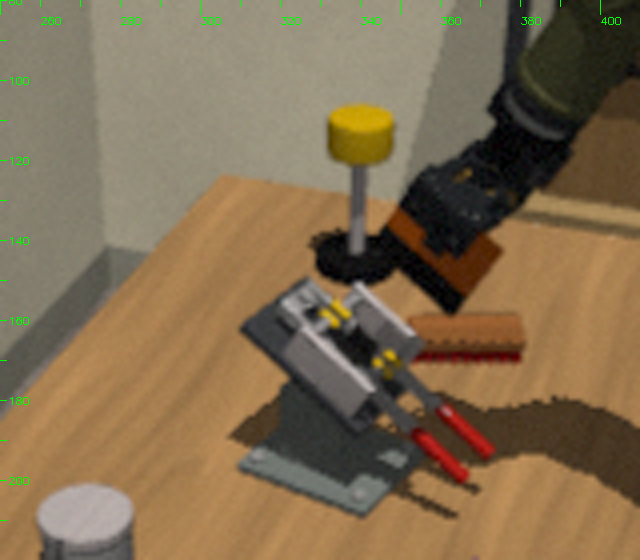

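```bash
python3 - <<'E'
from fit import *
from go import *
import pickle
w=cv2.imread("pics/w4.png");crop(w,255,15,385,265,3,"pics/w4c.png")
m=pickle.load(open("w4.pkl","rb"));Rm,t=seatT(SP)
for l in([-.165,.025,.018],[-.165,-.025,.018],[-.095,.025,.018],[-.095,-.025,.018],[-.035,.005,.036],[-.035,-.005,.036],[.035,.005,.036],[.035,-.005,.036]):print(l,proj(m,Rm@np.array(l)+t,"wrist").round(1))
P,Q,s=tcp()
for l in([0,-.05,.066],[0,.05,.066],[0,-.05,-.024],[0,.05,-.024]):print("scr",l,proj(m,Q.apply(l)+P,"wrist").round(1))
E
```

```text
[-0.165, 0.025, 0.018] [[344.   28.8]]
[-0.165, -0.025, 0.018] [[293.6  29. ]]
[-0.095, 0.025, 0.018] [[344.1  96.2]]
[-0.095, -0.025, 0.018] [[293.5  96.3]]
[-0.035, 0.005, 0.036] [[324.1 158. ]]
[-0.035, -0.005, 0.036] [[313.6 158. ]]
[0.035, 0.005, 0.036] [[324.  227.3]]
[0.035, -0.005, 0.036] [[314.1 227.3]]
scr [0, -0.05, 0.066] [[320.8 151.1]]
scr [0, 0.05, 0.066] [[320.9 289.2]]
scr [0, -0.05, -0.024] [[320.6 182.1]]
scr [0, 0.05, -0.024] [[320.8 383.1]]
```

View pics/w4c.png

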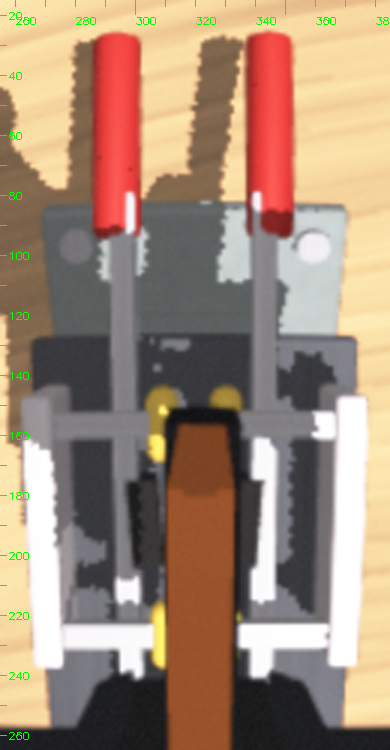

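```bash
python3 - <<'E'
from h import *
a=cv2.imread("pics/w4.png")
b=cv2.resize(cv2.imread("pics/w3.png"),(300,300),interpolation=cv2.INTER_AREA)
for nm,im,ox,vs in(("w4",a,0,(160,170,180,190,210,230,250)),("w3",b,180,(160,170,180,190,210,230,250))):
    im=im.astype(int)
    for v in vs:
        r_=im[v];msk=(r_[:,2]-r_[:,0]>35)&(r_[:,2]>1.5*r_[:,1])
        xs=np.where(msk)[0];xs=xs[(xs+ox>300)&(xs+ox<345)];print(nm,v,xs.min()+ox,xs.max()+ox,(xs.min()+xs.max())/2+ox)
E
```

```text
w4 160 314 330 322.0
w4 170 312 332 322.0
w4 180 310 333 321.5
w4 190 310 332 321.0
w4 210 310 332 321.0
w4 230 311 332 321.5
w4 250 310 332 321.0
w3 160 315 330 322.5
w3 170 312 331 321.5
w3 180 310 333 321.5
w3 190 310 332 321.0
w3 210 310 332 321.0
w3 230 311 332 321.5
w3 250 310 331 320.5
```

```bash
python3 - <<'E'
from h import *
im=cv2.imread("pics/w4.png").astype(int)
red=(im[:,:,2]>110)&(im[:,:,1]<90)&(im[:,:,0]<90)
for v in (35,45,55,65,75):
    xs=np.where(red[v])[0];l=xs[(xs>270)&(xs<318)];r_=xs[(xs>320)&(xs<370)];print(v,l.min(),l.max(),(l.min()+l.max())/2,r_.min(),r_.max(),(r_.min()+r_.max())/2)
for u in (292,294,296,343,345,347):
    ys=np.where(red[:120,u])[0];print(u,ys.min(),ys.max())
yl=(im[:,:,2]>90)&(im[:,:,1]>70)&(im[:,:,0]<60)&(im[:,:,2]-im[:,:,0]>70)
yy,xx=np.where(yl[130:250,290:350]);
n,lab,st,c=cv2.connectedComponentsWithStats(yl[130:250,290:350].astype(np.uint8))
print(st+[290,130,0,0,0])
E
```

```text
35 285 301 293.0 337 351 344.0
45 285 300 292.5 337 351 344.0
55 286 300 293.0 337 351 344.0
65 285 300 292.5 337 351 344.0
75 285 301 293.0 337 351 344.0
292 26 93
294 26 92
296 27 78
343 26 91
345 26 92
347 27 92
[[ 290  130   60  120 5550]
 [ 304  144    9   17   60]
 [ 326  144    9    8   47]
 [ 309  177   24   73 1543]]
```

```bash
python3 - <<'E'
from go import *
sgoal([0,0,.115]);inseat()
E
```

```text
t 9.7 pos [ 0.4892 -0.1645  0.2968] delta [-0.0054  0.0098  0.2826 -0.0018 -0.0012 -0.0003] | dist 0.0848 ang 0.4 F [ 0.3 -0.7 -0.7] q [ 0.29  0.37 -0.07  2.3   2.59  0.05 -1.02] op 0.089
seat loc [-0.0025  0.0013  0.1998]
```

{"api": "play_rows", "payload": {
  "deltas": [
    [[1,-0.005,0.009,0.06,-0.002,-0.001,0],[1,-0.005,0.009,0.13,-0.002,-0.001,0],[1,-0.005,0.009,0.2,-0.002,-0.001,0],[1,-0.005,0.009,0.26,-0.002,-0.001,0],[1,-0.005,0.009,0.283,-0.002,-0.001,0]]
  ]
}}

```text
clock: 10.32
tool_pos: [0.5321, -0.1766, 0.2231]
eef_rot: [0.76, 0.596, 0.159, 0.204]
contact_force: [0.4, 0.1, -1.2]
opening: 0.088
```

```bash
python3 - <<'E'
from go import *
from plant import vision
sgoal([0,0,.1]);inseat()
w=vision.snapshot("wrist")[:,:,::-1].copy();cv2.imwrite("pics/w5.png",w);crop(w,240,0,400,260,3,"pics/w5c.png")
s=vision.snapshot("side")[:,:,::-1].copy();crop(s,290,110,410,210,5,"pics/d5.png")
s=vision.snapshot("scene")[:,:,::-1].copy();crop(s,190,150,310,290,5,"pics/s5.png")
E
```

```text
t 10.32 pos [ 0.5321 -0.1766  0.2231] delta [ 0.0011  0.0025  0.0458 -0.0002  0.0003 -0.    ] | dist 0.0138 ang 0.1 F [ 0.4  0.1 -1.2] q [ 0.38  0.58 -0.22  2.27  2.63  0.25 -1.05] op 0.088
seat loc [-0.0007 -0.0003  0.1137]
```

View pics/w5c.png

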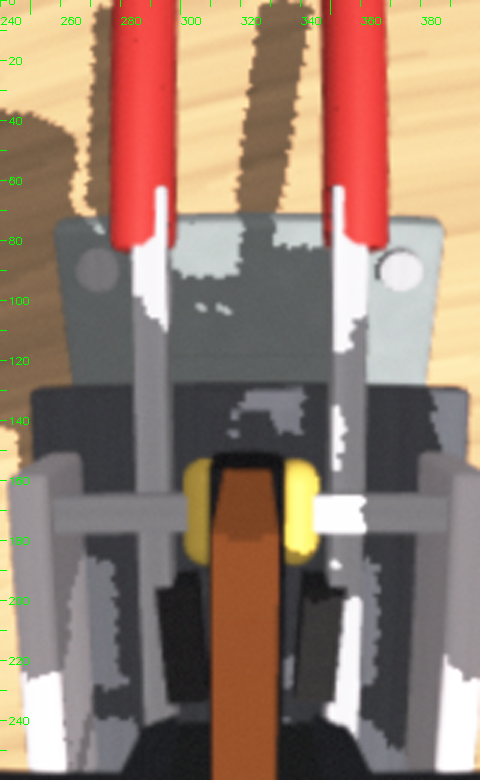

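View pics/d5.png

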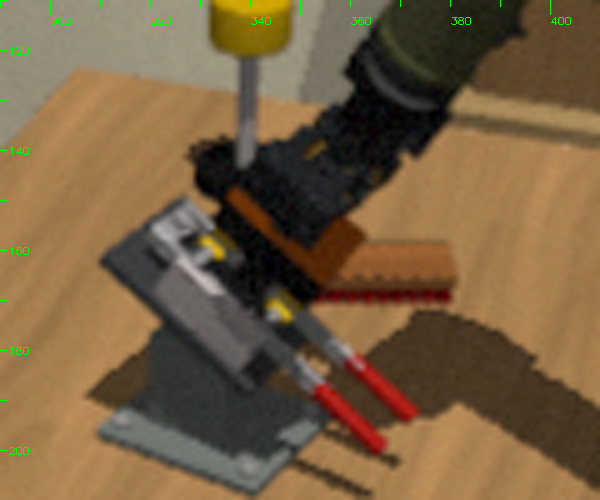

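View pics/s5.png

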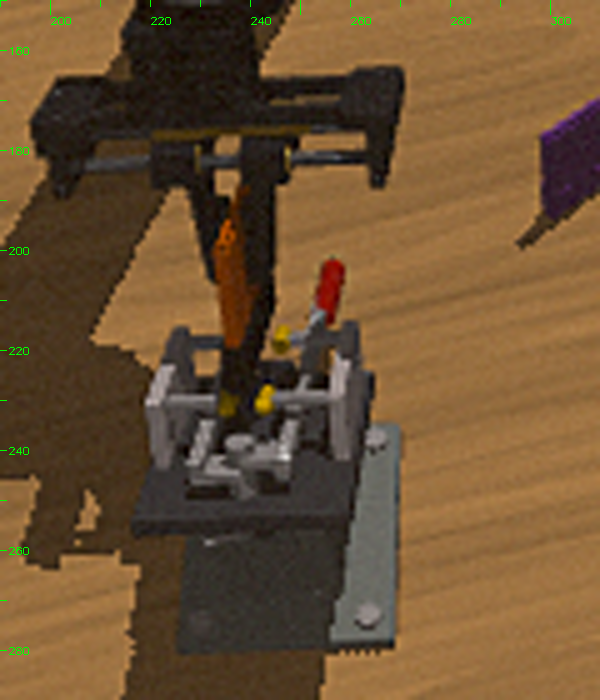

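{"api": "play_rows", "payload": {
  "deltas": [
    [[1,0.002,0.002,0.03,0,0,0],[1,0.002,0.002,0.06,0,0,0],[1,0.002,0.002,0.085,0,0,0],[1,0.002,0.002,0.11,0,0,0],[1,0.002,0.002,0.13,0,0,0]]
  ],
  "force": 55
}}

```text
clock: 11.1
tool_pos: [0.5517, -0.1804, 0.1903]
eef_rot: [0.76, 0.596, 0.16, 0.204]
contact_force: [-2.1, 0.5, 3.2]
opening: 0.085
```

```bash
python3 - <<'E'
from go import *
sgoal([0,0,.065]);inseat()
print(tcp()[1].inv().apply(tcp()[2]["contact_force"]).round(1))
E
```

```text
t 11.1 pos [ 0.5517 -0.1804  0.1903] delta [-0.0022 -0.0004  0.0344  0.     -0.     -0.    ] | dist 0.0104 ang 0.0 F [-2.1  0.5  3.2] q [ 0.39  0.66 -0.24  2.24  2.64  0.32 -1.06] op 0.085
seat loc [0.0001 0.0006 0.0753]
[ 0.  -0.3 -3.8]
```

{"api": "play_rows", "payload": {
  "deltas": [
    [[1,-0.001,0,0.012,0,0,0],[1,-0.001,0,0.022,0,0,0],[1,-0.001,0,0.03,0,0,0],[1,-0.001,0,0.034,0,0,0],[1,-0.001,0,0.034,0,0,0]]
  ]
}}

```text
clock: 11.72
tool_pos: [0.5555, -0.1819, 0.1828]
eef_rot: [0.76, 0.596, 0.16, 0.204]
contact_force: [-9.6, 2.7, 16.7]
opening: 0.09
```

```bash
python3 - <<'E'
from go import *
from plant import vision
sgoal([0,0,.065]);inseat()
print(tcp()[1].inv().apply(tcp()[2]["contact_force"]).round(1))
w=vision.snapshot("wrist")[:,:,::-1].copy();cv2.imwrite("pics/w6.png",w);crop(w,240,60,400,260,3,"pics/w6c.png")
s=vision.snapshot("side")[:,:,::-1].copy();crop(s,290,110,410,210,5,"pics/d6.png")
E
```

```text
t 11.72 pos [ 0.5555 -0.1819  0.1828] delta [-0.0006  0.0004  0.006   0.0002  0.0001 -0.    ] | dist 0.0018 ang 0.0 F [-9.6  2.7 16.7] q [ 0.39  0.68 -0.25  2.24  2.65  0.33 -1.06] op 0.09
seat loc [-0.0001  0.0002  0.0668]
[  0.3  -0.2 -19.4]
```

View pics/w6c.png

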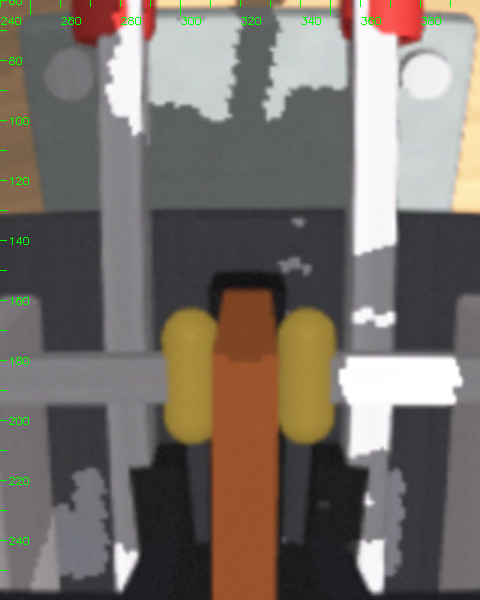

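View pics/d6.png

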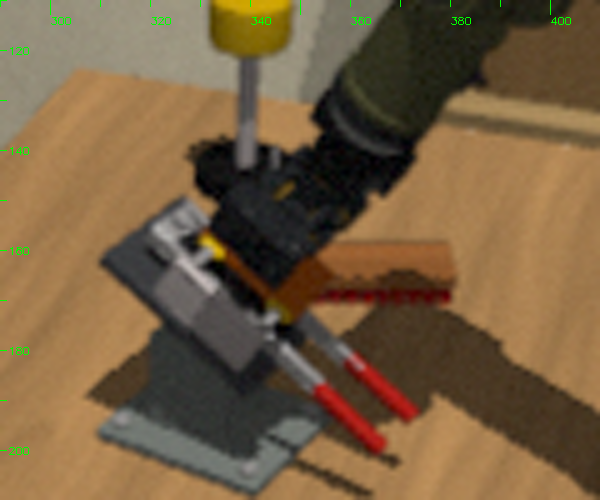

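{"api": "play_rows", "payload": {
  "deltas": [
    [[1,0,0,0.01,0,0,0],[1,0,0,0.01,0,0,0]]
  ]
}}

```text
clock: 12.08
tool_pos: [0.5555, -0.1819, 0.1827]
eef_rot: [0.759, 0.596, 0.16, 0.205]
contact_force: [-16.6, 4.5, 30.7]
opening: 0.084
```

{"api": "play_rows", "payload": {
  "deltas": [
    [[1,0,0,-0.005,0,0,0],[0.4,0,0,-0.005,0,0,0],[0.4,0,0,-0.005,0,0,0],[0.4,0,0,-0.005,0,0,0],[0.4,0,0,-0.005,0,0,0]]
  ]
}}

```text
clock: 12.7
tool_pos: [0.5548, -0.1818, 0.1838]
eef_rot: [0.76, 0.596, 0.16, 0.205]
contact_force: [-0.4, -0.0, -0.4]
opening: 0.299
```

```bash
python3 - <<'E'
from go import *
sgoal([0,0,.16]);inseat()
print(tcp()[1].inv().apply(tcp()[2]["contact_force"]).round(1))
E
```

```text
t 12.7 pos [ 0.5548 -0.1818  0.1838] delta [-6.000e-04  1.500e-03 -3.067e-01  8.000e-04  3.000e-04  1.000e-04] | dist 0.092 ang 0.2 F [-0.4 -0.  -0.4] q [ 0.39  0.68 -0.25  2.24  2.65  0.33 -1.06] op 0.299
seat loc [-0.0002  0.0001  0.068 ]
[-0.1 -0.6  0.1]
```

{"api": "play_rows", "payload": {
  "deltas": [
    [[0.4,0,0,-0.08,0,0,0],[0.4,0,0,-0.18,0,0,0],[0.4,0,0,-0.3,0,0,0],[-1,0,0,-0.31,0,0,0]]
  ]
}}

```text
clock: 13.2
tool_pos: [0.5092, -0.1706, 0.2659]
eef_rot: [0.759, 0.596, 0.161, 0.206]
contact_force: [0.4, 0.4, 0.0]
opening: 0.391
```

```bash
python3 - <<'E'
from search import *
from plant import vision
import pickle
inseat();P,Q,s=tcp();q=np.array(s["q"]);print(s["clock"],s["opening"],np.round(s["contact_force"],1))
m=vision.camera_model("wrist");w=vision.snapshot("wrist")[:,:,::-1].copy();cv2.imwrite("pics/w7.png",w);crop(w,200,0,440,300,2,"pics/w7c.png");pickle.dump(m,open("w7.pkl","wb"))
d=vision.snapshot("side")[:,:,::-1].copy();crop(d,290,110,410,210,5,"pics/d7.png")
for tl in(0,-.15,-.3,-.5,.2):
    a=(P,Q);path=[]
    for v in(seatpose([-.1,0,.16],-1,tl/2),seatpose([-.145,0,.10],-1,tl),seatpose([-.145,0,.018],-1,tl)):path+=seg(a,v);a=v
    o=track(q,path);x=o[-1];f=fk(x);print(tl,len(path),x.round(2),np.linalg.norm(f[0]-a[0]).round(4),(f[1].inv()*a[1]).magnitude().round(3),max(np.linalg.norm(fk(x)[0]-A_) for x,(A_,B_) in zip(o,path)).round(3))
E
```

```text
seat loc [2.000e-04 1.000e-04 1.626e-01]
13.2 0.39093565875038 [0.4 0.4 0. ]Traceback (most recent call last):
  File "<stdin>", line 10, in <module>
AttributeError: 'float' object has no attribute 'round'
```

View pics/w7c.png

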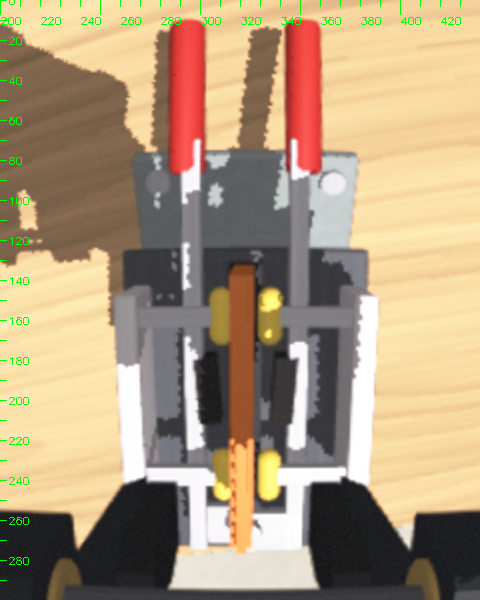

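View pics/d7.png

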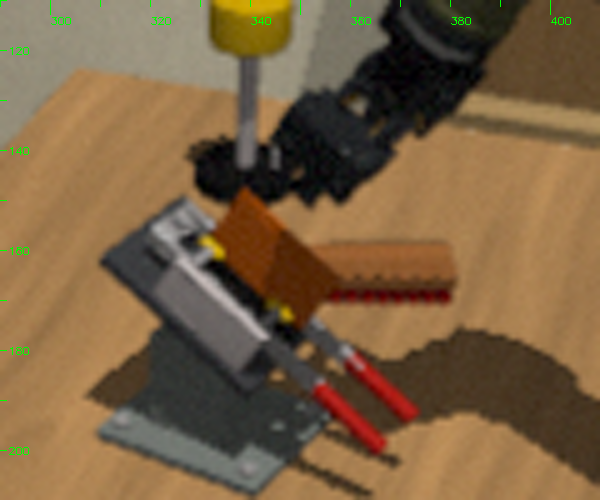

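```bash
python3 - <<'E'
from search import *
P,Q,s=tcp();q=np.array(s["q"])
for tl in(0,-.15,-.3,-.5,.2):
    a=(P,Q);path=[]
    for v in(seatpose([-.1,0,.16],-1,tl/2),seatpose([-.145,0,.10],-1,tl),seatpose([-.145,0,.018],-1,tl)):path+=seg(a,v);a=v
    o=track(q,path);x=o[-1];f=fk(x);print(tl,len(path),x.round(2),round(float(np.linalg.norm(f[0]-a[0])),4),round((f[1].inv()*a[1]).magnitude(),3),round(max(float(np.linalg.norm(fk(x)[0]-A_)) for x,(A_,B_) in zip(o,path)),3))
E
```

```text
0 7 [ 0.44  1.08 -0.43  2.56  2.77  1.07 -1.2 ] 0.0117 0.022 0.081
-0.15 7 [ 0.42  0.95 -0.34  2.45  2.7   0.67 -1.14] 0.0 0.0 0.0
-0.3 7 [ 0.34  0.88 -0.2   2.32  2.61  0.31 -1.05] 0.0 0.0 0.0
-0.5 7 [ 0.16  0.85  0.11  2.15  2.55  0.04 -0.99] 0.058 0.186 0.095
0.2 7 [ 0.4   1.32 -0.43  2.56  2.87  1.67 -1.28] 0.0801 0.196 0.128
```

```bash
python3 - <<'E'
from go import *
sgoal([-.1,0,.16],-1,-.1);sgoal([-.145,0,.10],-1,-.2)
E
```

```text
t 13.3 pos [ 0.5098 -0.1706  0.2644] delta [-6.000e-04 -3.332e-01  2.200e-03  3.290e-02  3.000e-04  2.000e-04] | dist 0.1 ang 5.9 F [0.2 0.6 0.2] q [ 0.35  0.47 -0.16  2.29  2.6   0.16 -1.03] op 0.485
t 13.3 pos [ 0.5098 -0.1706  0.2644] delta [-3.000e-04 -4.839e-01  2.017e-01  6.480e-02  3.000e-04  2.000e-04] | dist 0.1573 ang 11.7 F [0.2 0.6 0.2] q [ 0.35  0.47 -0.16  2.29  2.6   0.16 -1.03] op 0.485
```

{"api": "play_rows", "payload": {
  "deltas": [
    [[-1,0,-0.15,0,0.015,0,0],[-1,0,-0.3,0,0.03,0,0],[-1,0,-0.42,0.06,0.05,0,0],[-1,0,-0.484,0.15,0.065,0,0],[-1,0,-0.484,0.2,0.065,0,0]]
  ]
}}

```text
clock: 13.92
tool_pos: [0.4171, -0.1478, 0.1368]
eef_rot: [0.777, 0.61, 0.098, 0.125]
contact_force: [0.6, -0.1, 0.6]
opening: 0.994
```

```bash
python3 - <<'E'
from go import *
from plant import vision
sgoal([-.145,0,.018],-1,-.2);inseat()
w=vision.snapshot("wrist")[:,:,::-1].copy();cv2.imwrite("pics/w8.png",w);crop(w,200,100,440,300,3,"pics/w8c.png")
d=vision.snapshot("side")[:,:,::-1].copy();crop(d,290,110,410,210,5,"pics/d8.png")
E
```

```text
t 13.93 pos [ 0.4171 -0.1478  0.1368] delta [-0.0011  0.0594  0.2609 -0.0014  0.      0.    ] | dist 0.0803 ang 0.3 F [ 0.6 -0.1  0.6] q [ 0.41  0.72 -0.29  2.49  2.64  0.42 -1.09] op 0.994
seat loc [-0.1465  0.0003  0.0983]
```

View pics/w8c.png

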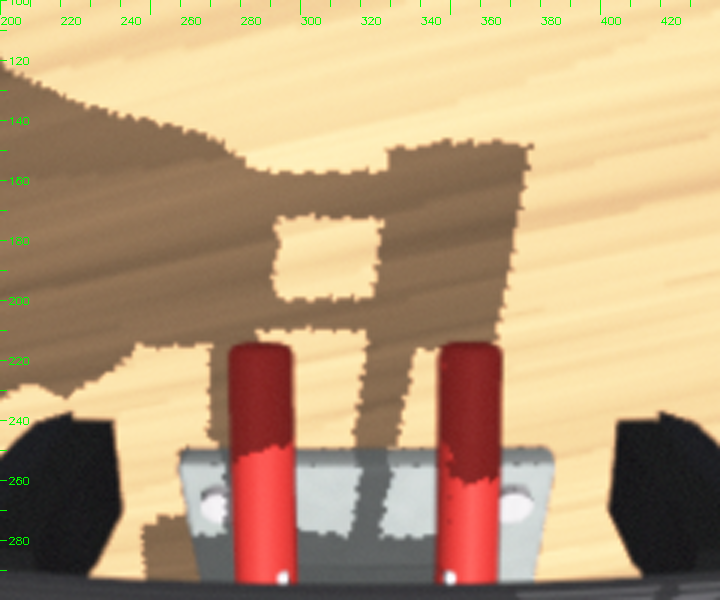

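View pics/d8.png

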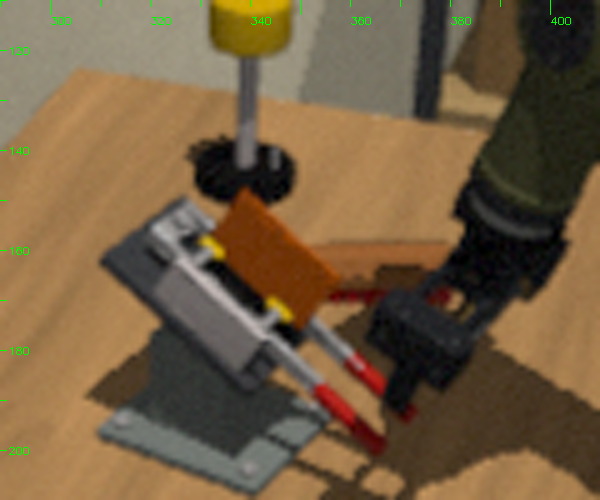

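{"api": "play_rows", "payload": {
  "deltas": [
    [[-1,0,0.015,0.06,-0.001,0,0],[-1,0,0.03,0.13,-0.001,0,0],[-1,0,0.045,0.2,-0.001,0,0],[-1,0,0.059,0.26,-0.001,0,0],[-1,0,0.059,0.26,-0.001,0,0]]
  ],
  "force": 35
}}

```text
clock: 14.65
tool_pos: [0.4584, -0.1578, 0.068]
eef_rot: [0.777, 0.609, 0.099, 0.126]
contact_force: [-0.2, 0.1, 0.6]
opening: 0.999
```

```bash
python3 - <<'E'
from go import *
from plant import vision
sgoal([-.145,0,.018],-1,-.2);inseat()
w=vision.snapshot("wrist")[:,:,::-1].copy();cv2.imwrite("pics/w9.png",w);crop(w,200,100,440,300,3,"pics/w9c.png")
E
```

```text
t 14.65 pos [ 0.4584 -0.1578  0.068 ] delta [-0.0016 -0.0031 -0.0014 -0.0002 -0.0001 -0.0002] | dist 0.0011 ang 0.1 F [-0.2  0.1  0.6] q [ 0.42  0.9  -0.3   2.4   2.67  0.51 -1.09] op 0.999
seat loc [-0.1442  0.0005  0.0174]
```

View pics/w9c.png

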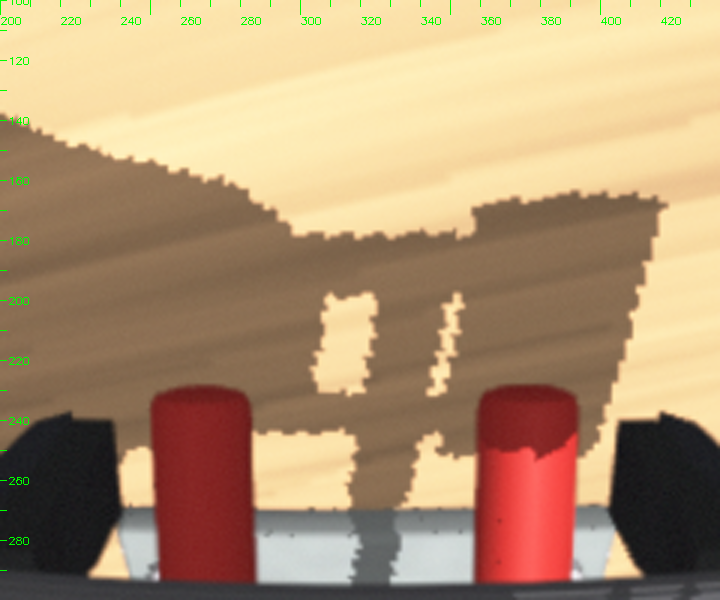

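{"api": "play_rows", "payload": {
  "deltas": [
    [[0.2,0,0,0,0,0,0],[0.2,0,0,0,0,0,0],[0.2,0,0,0,0,0,0],[0.2,0,0,0,0,0,0],[0.2,0,0,0,0,0,0]]
  ],
  "force": 35
}}

```text
clock: 15.32
tool_pos: [0.4571, -0.1575, 0.0685]
eef_rot: [0.777, 0.609, 0.099, 0.126]
contact_force: [-0.3, 0.6, -1.0]
opening: 0.46
```

{"api": "play_rows", "payload": {
  "deltas": [
    [[0.2,0,0,0,0,0,0],[0.2,0,0,0,0,0,0],[0.2,0,0,0,0,0,0],[0.2,0,0,0,0,0,0],[0.2,0,0,0,0,0,0]]
  ]
}}

```text
clock: 15.95
tool_pos: [0.4578, -0.1577, 0.0686]
eef_rot: [0.777, 0.609, 0.099, 0.126]
contact_force: [2.3, -0.2, 0.3]
opening: 0.398
```

```bash
python3 - <<'E'
from go import *
from plant import vision
inseat();s=tcp()[2];print(s["opening"]*88,s["contact_force"].round(1))
w=vision.snapshot("wrist")[:,:,::-1].copy();cv2.imwrite("pics/w10.png",w);crop(w,200,100,440,300,3,"pics/w10c.png")
E
```

```text
seat loc [-0.1444  0.0004  0.0183]
35.00191491836592 [ 2.3 -0.2  0.3]
```

View pics/w10c.png

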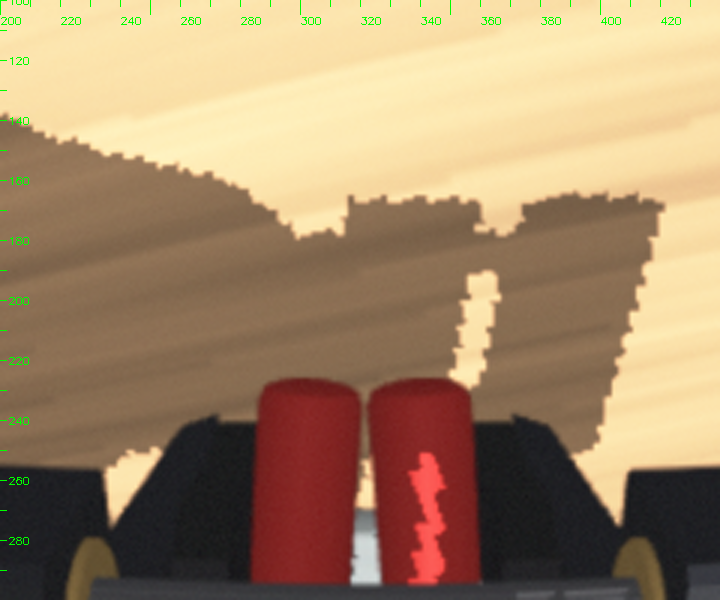

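{"api": "play_rows", "payload": {
  "deltas": [
    [[1,0,0,0,0,0,0],[1,0,0,0,0,0,0],[1,0,0,0,0,0,0],[1,0,0,0,0,0,0]]
  ],
  "force": 35
}}

```text
clock: 16.5
tool_pos: [0.4578, -0.1576, 0.0686]
eef_rot: [0.777, 0.609, 0.099, 0.126]
contact_force: [1.2, 0.1, 2.5]
opening: 0.37
```

{"api": "play_rows", "payload": {
  "deltas": [
    [[-1,0,0,0,0,0,0],[-1,0,0,0,0,0,0],[-1,0,0,0,0,0,0],[-1,0,0,0,0,0,0],[-1,0,0,0,0,0,0]]
  ]
}}

```text
clock: 17.12
tool_pos: [0.4577, -0.1576, 0.0686]
eef_rot: [0.777, 0.609, 0.099, 0.126]
contact_force: [0.7, -1.0, 1.0]
opening: 0.914
```

```bash
python3 - <<'E'
from go import *
from plant import vision
sgoal([-.16,0,.12],-1,-.2)
w=vision.snapshot("wrist")[:,:,::-1].copy();cv2.imwrite("pics/w11.png",w);crop(w,200,100,440,300,3,"pics/w11c.png")
E
```

```text
t 17.12 pos [ 0.4577 -0.1576  0.0686] delta [-1.500e-03 -1.183e-01 -3.218e-01 -3.000e-04 -1.000e-04 -1.000e-04] | dist 0.1029 ang 0.1 F [ 0.7 -1.   1. ] q [ 0.42  0.9  -0.3   2.4   2.67  0.51 -1.09] op 0.914
```

View pics/w11c.png

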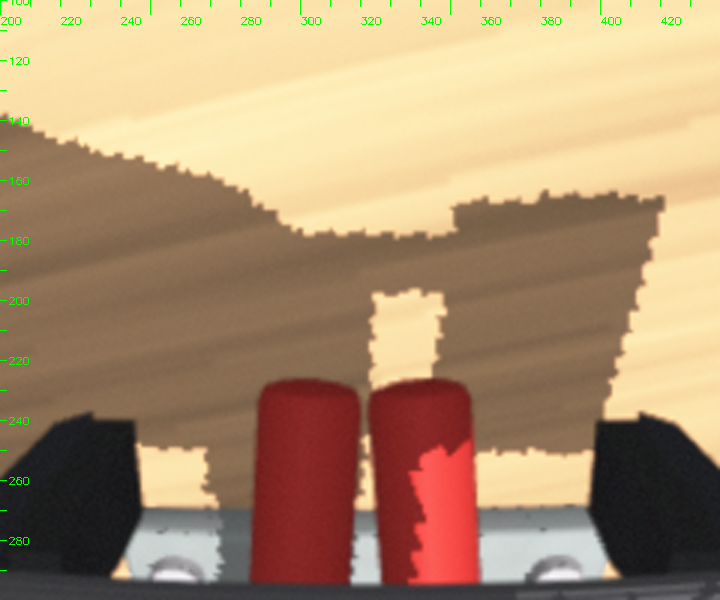

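Handles stay locked with the fingers off. I'll retreat along the tool axis.

{"api": "play_rows", "payload": {
  "deltas": [
    [[-1,0,0,-0.05,0,0,0],[-1,0,-0.02,-0.12,0,0,0],[-1,0,-0.06,-0.2,0,0,0],[-1,0,-0.12,-0.3,0,0,0],[-1,0,-0.12,-0.32,0,0,0]]
  ]
}}

```text
clock: 17.8
tool_pos: [0.3938, -0.1421, 0.1498]
eef_rot: [0.776, 0.609, 0.099, 0.127]
contact_force: [0.5, -0.3, -0.2]
opening: 0.999
```

{"api": "play_rows", "payload": {
  "deltas": [
    [[-1,0,0,-0.05,0,0,0],[-1,0,0.05,-0.12,0,0,0],[-1,0,0.1,-0.2,0,0,0],[-1,0,0.15,-0.25,0,0,0],[-1,0,0.15,-0.25,0,0,0]]
  ]
}}

```text
clock: 18.42
tool_pos: [0.4145, -0.1474, 0.2374]
eef_rot: [0.776, 0.609, 0.101, 0.13]
contact_force: [0.3, 1.3, -0.7]
opening: 1.001
```

```bash
python3 - <<'E'
from go import *
from plant import vision
inseat();s=tcp()[2];print(s["clock"],s["contact_force"].round(1),np.abs(s["qd"]).max())
w=vision.snapshot("wrist")[:,:,::-1].copy();cv2.imwrite("pics/w12.png",w);crop(w,200,0,440,290,2,"pics/w12c.png")
d=vision.snapshot("side")[:,:,::-1].copy();crop(d,260,110,410,300,4,"pics/d12.png")
E
```

```text
seat loc [-9.860e-02  1.000e-04  1.867e-01]
18.425 [ 0.3  1.3 -0.7] 0.7777519616737774
```

View pics/w12c.png

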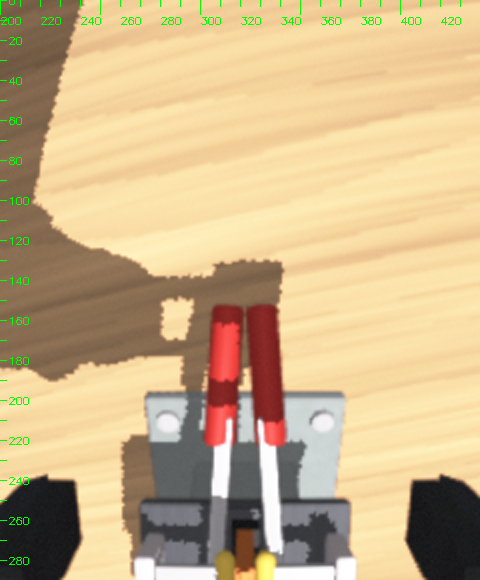

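View pics/d12.png

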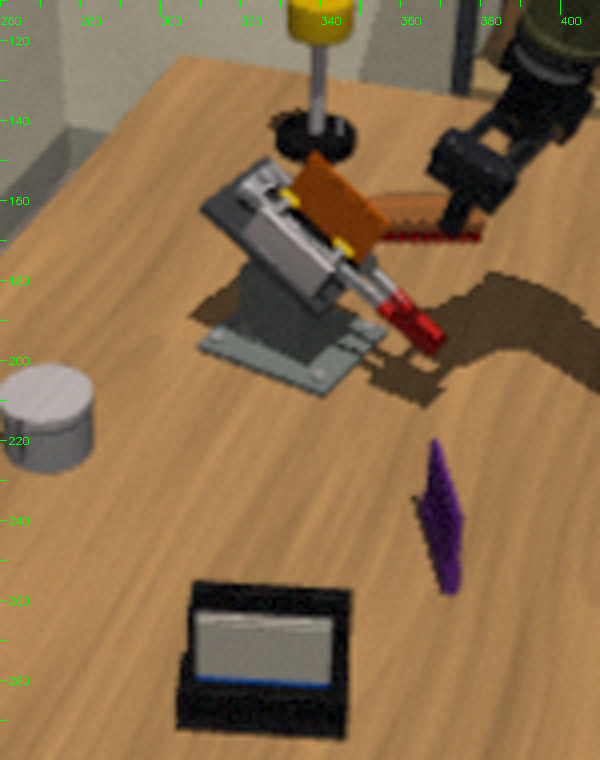

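{"api": "play_rows", "payload": {
  "deltas": [
    [[-1,0,0,0,0,0,0],[-1,0,0,0,0,0,0],[-1,0,0,0,0,0,0],[-1,0,0,0,0,0,0]]
  ]
}}

```text
clock: 19.02
tool_pos: [0.4126, -0.1465, 0.2357]
eef_rot: [0.776, 0.609, 0.1, 0.127]
contact_force: [0.0, 0.5, 0.3]
opening: 0.996
```

```bash
python3 - <<'E'
from go import *
from plant import r
inseat();s=tcp()[2];print(s["clock"],s["contact_force"].round(1),np.abs(s["qd"]).max(),s["q"].round(2))
print(r.finish_job())
E
```

```text
seat loc [-0.1012  0.0006  0.1862]
19.025 [0.  0.5 0.3] 0.0016530554129248474 [ 0.28  0.44 -0.06  2.41  2.39  0.04 -0.82]
the job is handed in; nothing more can be done
None
```

The orange scraper is in the clamp under the yellow clips and the clamp is locked on it. I handed the job in at 19 s; no verdict is reported.

- **Insertion:** I lifted the scraper from the rack and pushed it in bar end first. It stopped dead at about 35 N of push, well above the 5–10 N of the clips. The TCP then stood within 1 mm of the fully seated depth I had calculated. The handles were still open in the picture taken after I let go.
- **Locking:** I squeezed the handles to about 33 mm over their outsides and released. They stayed together with the fingers off them.
- **Last checks:** After backing off, the wrist and side pictures showed the handles still shut, the scraper upright in the clamp and the white scraper in its slot. The arm was at rest and the contact force was near zero. I compared bystanders by eye only, and the wax block was outside the last pictures. The lever angle and final foot position were not measured directly.
- **One problem on the way:** The first approach to the clamp ran into joint limits (q5 and q6). I reoriented the wrist in free air, which put the scraper in turned half round; that is equivalent for this part.

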